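# Run a batch of sample jars on the platform shaker

### The job

Slide the shaker's speed grip back to its zero end, then stand every sample jar from the bench mat upright on the shaker platform. Slide the speed grip until it lines up with the steel pointer, press the start button fully down and let it go, then slide the speed back to zero while the jars are still on the platform. Finally stand all the jars upright in the white tray, without disturbing the other things on the bench.

Things in the scene. Friction and masses are not known exactly. Their poses are not given: they have to be found in the camera images.
- shaker: Platform shaker, fixed to the bench, 320 mm (x) by 280 mm (y). Origin on the bench under its middle; its own z up, its -x side faces the robot. The front part (x -160 to -35 mm) is a flat control panel 50 mm high with the speed track and start button; behind it the platform. Its position and yaw vary.
- platform (a point): Centre of the platform's flat top, 72 mm above the bench, axes as the shaker's. The usable floor is 180 mm (x) by 270 mm (y), with a lip 12 mm high and 5 mm thick all round.
- speed (a joint): Speed slider position, 0 (zero speed, the -y end of the track) to 0.12 m (the +y end); it slides along the shaker's y axis and stays where it is left (about 1.5 N friction).
- speed_top (a point): Centre of the top of the black speed grip: an upright block 28 mm (x) by 20 mm (y) by 40 mm high, its top 104 mm above the bench. The track it rides on is 40 mm wide (x), its top 64 mm above the bench.
- pointer: Dark steel pointer fixed to the panel just behind the speed track, at the speed to be set, about 25 mm long, 16 mm wide, 6 mm high on the 50 mm panel; its axes are the shaker's. The grip is set right when its centre has the same y as the pointer's origin (the tip's middle line) in these axes. Its place along the track varies.
- start (a joint): Start button travel: 0 up, 0.006 m fully down; springs back; about 5 N is needed to bottom it.
- start_top (a point): Centre of the top of the round black start button (32 mm across) on the control panel at the +y end, pressed straight down; 72 mm above the bench when up; it stands in a round metal housing 48 mm across whose rim is 62 mm above the bench.
- mat: Thin fixed blue bench mat, 280 by 190 by 3 mm, on which the jars stand at the start. Origin at the centre of its underside. It lies to the left or right of the shaker; the tray is on the other side.
- tray: White open tray, fixed, 320 mm (its x) by 170 mm (its y) by 22 mm high outside, walls and floor 5 mm thick. Origin at the centre of its underside.
- jar0: Squat closed sample jar, white plastic with grey lid, 60 mm in diameter, 70 mm high, straight-sided, about 0.2 kg, bottom-heavy, loose; all jars are alike. Origin at the centre of its underside, z along its axis. Three or all four of the jars are present.
- jar1: Squat closed sample jar, white plastic with grey lid, 60 mm in diameter, 70 mm high, straight-sided, about 0.2 kg, bottom-heavy, loose; all jars are alike. Origin at the centre of its underside, z along its axis. Three or all four of the jars are present.
- jar2: Squat closed sample jar, white plastic with grey lid, 60 mm in diameter, 70 mm high, straight-sided, about 0.2 kg, bottom-heavy, loose; all jars are alike. Origin at the centre of its underside, z along its axis. Three or all four of the jars are present.
- jar3: Squat closed sample jar, white plastic with grey lid, 60 mm in diameter, 70 mm high, straight-sided, about 0.2 kg, bottom-heavy, loose; all jars are alike. Origin at the centre of its underside, z along its axis. Three or all four of the jars are present.
- beaker: Bystander: empty glass beaker, 72 mm across, 95 mm high, beside the far corner of the shaker. Leave alone.
- dropper: Bystander: small amber bottle, 36 mm across, 85 mm high, beside the far corner of the shaker. Leave alone.
Not all that is in view belongs to the job. Leave any blue, green or orange look-alike of the jar3 alone.

How it is judged:
By the outcome, as a careful person would: the job done as asked, in the order asked, and still so for the second after the job is handed in, with the robot touching nothing.
Of jar0, jar1, jar2, jar3 only 3 to 4 are there at a start; the rules pass over those that are not, and their reading is None.
At some moment in a run one of jar0, jar1, jar2, jar3 may be knocked a few centimetres aside while the robot is not near it.
Once in a run the grip may slacken for a moment while it holds something.
It also fails if it takes over 210 s, if anything falls off the work surface, if the arm or the gripper's body presses on something with over 40 N, if the wrist force passes 120 N, or if a joint passes its speed limit or range.

### The arm

A 6-joint arm with a two-finger parallel gripper is mounted at the origin on the work surface. World frame = base frame: x ahead of the robot, y to its left, z up, the work surface at z = 0. Lengths are in mm, angles in rad, forces in N, time in s.
With the tool pointing down it reaches from about 350 to 800 mm from the base axis. Payload 7.3 kg.
Tool frame: the origin (TCP) lies midway between the tips of the shut fingers; the grasp point (between the pads) lies behind it (robot.tcp_to_grasp is the z of the grasp point in the tool frame, in mm); z points along the fingers, y is the line along which they close (so a half turn about z gives the same grasp; the last joint's range is limited). The gripper opens to 85 mm and grips with 20 to 120 N. Pads are 22 mm wide; open, the fingers measure 114 mm over their backs; the gripper's body (76 mm by 85 mm) begins 54 mm behind the grasp point. The pads swing forward as they close: fully open they stand 13 mm farther back than shut.
Start: joints at [-1.303, 0.342, 1.524, -0, 1.275, -0.146], TCP at [211.122, -480.7, 231.322] pointing down, gripper open.
Joint ranges: [-2.53, 2.53], [-0.77, 2.02], [0.04, 2.7], [-1, 4.14], [0.28, 2.66], [-3.11, 3.11]. Speed limits (rad/s): [2.57, 2.57, 3.14, 3.14, 3.14, 3.14].

### API

Orientations are given as a unit quaternion [x, y, z, w].
In Python, from cell import robot, viewer gives the robot as it stands.
- The arm moves only by the tool arm_command, never from a script. Its argument "increments" is a list of rows, each a list of 6 numbers: the shift along the tool's x, y, z each as a share of 25 mm, from -1 to 1, then the turn, a rotation vector about the tool's x, y, z each as a share of 0.1 rad, from -1 to 1. In form: [[dx, dy, dz, ax, ay, az], ...]. A call has 1 to 12 rows; each row shifts and turns the commanded pose from where the row before left it, along the tool's axes as they then stand; what a row does not reach is not made up. A row lasts 1/12 s, in which the tool goes at most 41.7 mm and 7.16 degrees, less where a joint would pass 70% of its speed; a pose out of reach is approached as far as the arm can. A call with a number of a shift or a turn outside -1 to 1 is refused whole. A call with a gripper value outside its range is refused whole. "grip" is the opening, from -1 (shut) to 1 (fully open), set as the call begins (left out, the last holds). The fingers move at their own pace and stop on an object; "squeeze" is the grip in N (left out, the last holds). Time passes only in rows, so rows that do not move let the fingers close. It gives the time, the measured TCP pose, the force, the opening and the grip force at its end, in the units of the state.
- robot.read_state(): the state, without advancing time (a new reading comes with each control period).
- viewer.read_camera(name): name is "side" or "top" or "wrist"; returns the picture (480x640x3 uint8, red, green, blue); there is no depth.
- viewer.camera_params(name): a dict with "intrinsics" (3x3 intrinsics, pixels), "eye" and "attitude" of the camera in the world; the wrist camera has in their place "hand_eye" (4x4, takes a point from camera to tool coordinates, whose origin is the TCP and whose axes are the flange's). Camera axes: x right, y down, z forward; pixel columns grow to the right and rows downward; lengths in mm; the calibration is good to about 2 mm. A picture is of the moment at which its call begins: read the wrist's pose just before it. camera_params takes no time and is no camera call.
- robot.hand_in(): hands the job in; it is judged then, once.
The state is a dict: "time_s": time; "qpos": joint angles; "joint_vel": joint speeds; "tau": joint torques, N m; "tool_pos": TCP position; "tool_rot": TCP orientation; "ft_force": force on the tool from outside, world axes, zero at the start; "moment": the same for the moment, N m; "opening": finger opening in mm; "gripper_force": force on a finger pad.
Only numpy, scipy, OpenCV 4.12 (cv2) and the standard library are available. Lean on these libraries where they do the work, as an engineer would, in place of code of your own. Each camera call takes 0.05 s, during which the arm holds its last target. There are 200 camera calls.

## Working session

There is one attempt and no reset: what is moved stays moved. The work goes in short steps, Python scripts to look and compute and a tool call to move; the robot and the scene stay as the last step left them, time stands still between calls to the robot, and variables do not carry over. Pictures are saved under pics/ and viewed, at most 14 in all, crops included, and the job is handed in when it is done.

Besides the shell and the picture viewer there is one more tool, called after "Emit:" as name(argument=value, ...) on one line, values as JSON. arm_command: Moves the arm, as the interface text tells. Its arguments: {"type":"object","properties":{"increments":{"type":"array","items":{"type":"array","items":{"type":"number"}}},"grip":{"type":"number"},"squeeze":{"type":"number"}},"required":["increments"]}

```bash
ls; mkdir -p pics
python3 - <<'E'
from cell import robot, viewer
import cv2
for n in ("top","side"):
    im=viewer.read_camera(n); cv2.imwrite(f"pics/{n}0.png",im[:,:,::-1])
    p=viewer.camera_params(n); print(n,p)
print(viewer.camera_params("wrist")); print(robot.read_state(), robot.tcp_to_grasp)
E
```

```text
pics
top {'intrinsics': array([[447.37923182,   0.        , 312.40683963],
       [  0.        , 447.37923182, 241.62124477],
       [  0.        ,   0.        ,   1.        ]]), 'eye': array([ 386.664846  ,  -69.18491747, 1036.98980589]), 'attitude': array([-0.70127281,  0.71051092, -0.03525198,  0.04634634])}
side {'intrinsics': array([[579.10386951,   0.        , 326.52489704],
       [  0.        , 579.10386951, 252.71083742],
       [  0.        ,   0.        ,   1.        ]]), 'eye': array([ -232.68459778, -1081.38514677,   816.30273175]), 'attitude': array([ 0.82344833, -0.26938704,  0.15017502, -0.47624672])}
{'intrinsics': array([[367.53631638,   0.        , 318.58332296],
       [  0.        , 367.53631638, 237.84742225],
       [  0.        ,   0.        ,   1.        ]]), 'hand_eye': array([[ 5.13672803e-04, -9.61163390e-01, -2.75979483e-01,
         6.98071164e+01],
       [ 9.99998964e-01,  8.64806266e-04, -1.15062123e-03,
         1.12903491e-01],
       [ 1.34460379e-03, -2.75978606e-01,  9.61162838e-01,
        -1.42135961e+02],
       [ 0.00000000e+00,  0.00000000e+00,  0.00000000e+00,
         1.00000000e+00]])}
{'time_s': 0.1, 'qpos': array([-1.30300827e+00,  3.42666794e-01,  1.52492002e+00, -2.60341846e-05,
        1.27540898e+00, -1.45993746e-01]), 'joint_vel': array([ 0.00013377, -0.00349535, -0.00123661, -0.0017988 ,  0.00182939,
       -0.00048503]), 'tau': array([ 1.48790525e-03, -4.34447157e+01, -2.46491754e+01, -1.71684364e-04,
        4.71204141e-03,  2.48009707e-05]), 'tool_pos': array([ 211.009085  , -480.33525994,  230.68883901]), 'tool_rot': array([ 9.78673288e-01,  2.05421770e-01, -5.51248400e-05, -6.99512608e-04]), 'ft_force': array([0.32484527, 0.72831318, 0.32853449]), 'moment': array([-0.04438224, -0.01059096, -0.03351101]), 'gripper_force': 0.0, 'opening': 85.62051485679696} -18.700000000000003
```

View pics/top0.png

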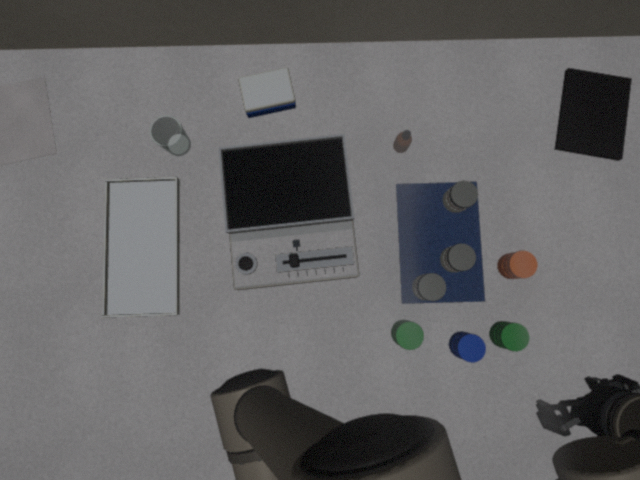

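View pics/side0.png

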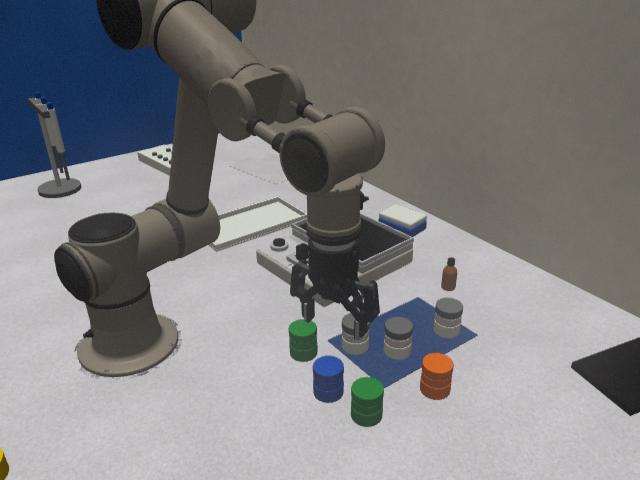

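The top view shows three grey-lidded jars on the mat at (462,194), (460,257) and (431,288). The look-alikes are green (408,335) and (513,336), blue (470,347) and orange (521,264), all off the mat. The grip is at (293,260), the pointer at (297,243), the button at (246,263), and the tray centre is near (142,247).

```bash
cat > h.py <<'E'
from cell import robot, viewer
import numpy as np, cv2
from scipy.spatial.transform import Rotation as R
def cam(name):
    p=viewer.camera_params(name); K=p["intrinsics"]
    if name=="wrist":
        s=robot.read_state(); H=p["hand_eye"]; Rt=R.from_quat(s["tool_rot"]).as_matrix()
        return K, Rt@H[:3,:3], Rt@H[:3,3]+s["tool_pos"]
    return K, R.from_quat(p["attitude"]).as_matrix(), p["eye"]
def p2w(c,uv,z):
    K,A,e=c; d=A@np.linalg.solve(K,[uv[0],uv[1],1.]); return (e+d*(z-e[2])/d[2])[:2]
def w2p(c,P):
    K,A,e=c; q=K@(A.T@(np.asarray(P,float)-e)); return q[:2]/q[2]
def st():
    s=robot.read_state(); r=R.from_quat(s["tool_rot"]).as_matrix()
    print("t",round(s["time_s"],2),"pos",s["tool_pos"].round(1),"yawx",round(float(np.degrees(np.arctan2(r[1,0],r[0,0]))),2),"z",r[:,2].round(3),"F",s["ft_force"].round(1),"op",round(s["opening"],1),"gf",round(s["gripper_force"],1))
def plan(x,y,z,yaw):
    "increments (in rows units) total, tool axes, to go to x,y,z with tool-x axis at yaw deg, pointing down"
    s=robot.read_state(); r=R.from_quat(s["tool_rot"]).as_matrix()
    T=R.from_euler('z',yaw,degrees=True).as_matrix()@np.diag([1.,-1,-1])
    d=r.T@(np.array([x,y,z])-s["tool_pos"]); rv=R.from_matrix(r.T@T).as_rotvec()
    print("d/25",(d/25).round(2),"rot/.1",(rv/.1).round(2))
E
python3 - <<'E'
from h import *
st()
c=cam("top")
for n,uv,z in [("jA",(462,194),73),("jB",(460,257),73),("jC",(431,288),73),("grip",(293,260),104),("ptr",(297,243),56),("btn",(246,263),72),
 ("pl_tl",(221,149),84),("pl_tr",(343,137),84),("pl_br",(353,218),84),("pl_bl",(228,229),84),("pan_bl",(235,289),50),("pan_br",(358,276),50),
 ("tr_tl",(107,180),22),("tr_tr",(178,178),22),("tr_br",(178,316),22),("tr_bl",(105,315),22),("matTL",(397,184),3),("matBR",(485,301),3),("green",(408,335),70),("blue",(471,347),70)]:
    print(n,p2w(c,uv,z).round(0))
K=c[0]
im=viewer.read_camera("top"); cr=im[130:300,90:250+110][:, :]; cv2.imwrite("pics/shk.png",cv2.resize(im[125:300,215:365],None,fx=4,fy=3.4,interpolation=cv2.INTER_CUBIC)[:,:,::-1])
E
```

```text
t 0.1 pos [ 211.  -480.3  230.7] yawx 23.71 z [-0.     0.001 -1.   ] F [0.3 0.7 0.3] op 85.6 gf 0.0
jA [ 599. -383.]
jB [ 461. -372.]
jC [ 395. -307.]
grip [457. -14.]
ptr [498. -20.]
btn [454.  90.]
pl_tl [706. 144.]
pl_tr [ 728. -125.]
pl_br [ 547. -143.]
pl_bl [527. 127.]
pan_bl [399. 117.]
pan_br [ 424. -154.]
tr_tl [656. 425.]
tr_tr [658. 258.]
tr_br [340. 251.]
tr_bl [344. 417.]
matTL [ 640. -255.]
matBR [ 365. -445.]
green [ 297. -255.]
blue [ 271. -386.]
```

Run:
```python
from h import *
plan(440,-20,260,5); plan(470,-360,260,5)
```

```text
d/25 [ 15.79 -13.18  -1.15] rot/.1 [-0.01  0.    3.27]
d/25 [11.42 -0.25 -1.17] rot/.1 [-0.01  0.    3.27]
```

View pics/shk.png

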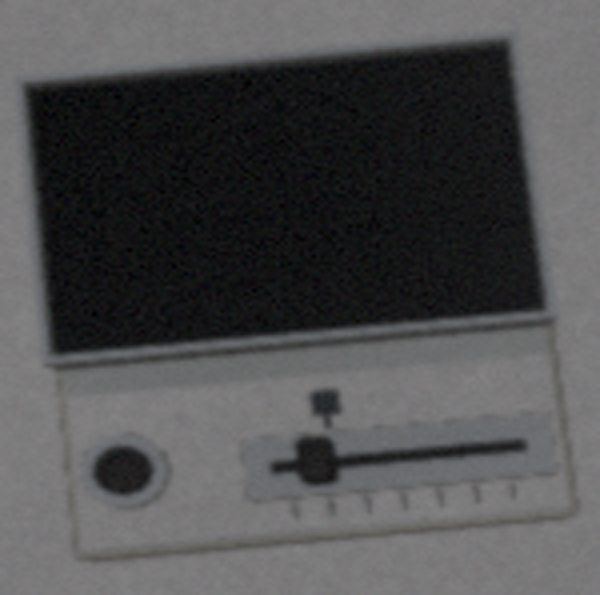

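Emit:
arm_command(increments=[[0, 0, -0.5, 0, 0, 0.82], [0, 0, -0.5, 0, 0, 0.82], [0, 0, -0.2, 0, 0, 0.82], [0, 0, 0, 0, 0, 0.81], [0.535, -0.877, 0, 0, 0, 0], [0.535, -0.877, 0, 0, 0, 0], [0.535, -0.877, 0, 0, 0, 0], [0.535, -0.877, 0, 0, 0, 0], [0.535, -0.877, 0, 0, 0, 0], [0.535, -0.877, 0, 0, 0, 0], [0.535, -0.877, 0, 0, 0, 0], [0.535, -0.877, 0, 0, 0, 0]], grip=0)

```text
time_s: 1.15
tool_pos: [302.8, -295.4, 261.1]
tool_rot: [0.999, 0.043, -0.0, -0.0]
ft_force: [0.1, 0.2, -0.2]
opening: 42.7
gripper_force: 0.0
```

Emit:
arm_command(increments=[[0.535, -0.877, 0, 0, 0, 0], [0.535, -0.877, 0, 0, 0, 0], [0.535, -0.877, 0, 0, 0, 0], [0.535, -0.877, 0, 0, 0, 0], [0.535, -0.877, 0, 0, 0, 0], [0.535, -0.877, 0, 0, 0, 0], [0.535, -0.877, 0, 0, 0, 0], [0.535, -0.877, 0, 0, 0, 0], [0.535, -0.877, 0, 0, 0, 0], [0.535, -0.877, 0, 0, 0, 0], [0.535, -0.877, 0, 0, 0, 0], [0.535, -0.877, 0, 0, 0, 0]])

```text
time_s: 2.15
tool_pos: [439.8, -19.3, 261.1]
tool_rot: [0.999, 0.043, -0.0, 0.0]
ft_force: [0.4, -0.1, -0.3]
opening: 42.8
gripper_force: 0.0
```

```bash
cat > shot.py <<'E'
from h import *
import sys
st(); c=cam("wrist"); im=viewer.read_camera("wrist"); cv2.imwrite(f"pics/{sys.argv[1]}.png",im[:,:,::-1]); np.savez(f"pics/{sys.argv[1]}.npz",K=c[0],A=c[1],e=c[2])
E
python3 shot.py w1
```

```text
t 2.15 pos [439.8 -19.3 261.1] yawx 4.98 z [-0. -0. -1.] F [ 0.4 -0.1 -0.3] op 42.8 gf 0.0
```

View pics/w1.png

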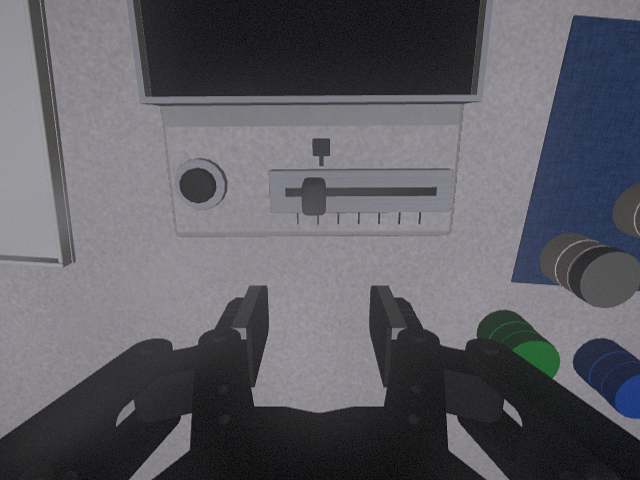

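Run:
```python
from h import *
im=cv2.imread("pics/w1.png")
cv2.imwrite("pics/w1c.png",cv2.resize(cv2.convertScaleAbs(im[90:240,165:465],alpha=1.6),None,fx=2.66,fy=2.66,interpolation=cv2.INTER_CUBIC))
```

```text
(no output)
```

View pics/w1c.png

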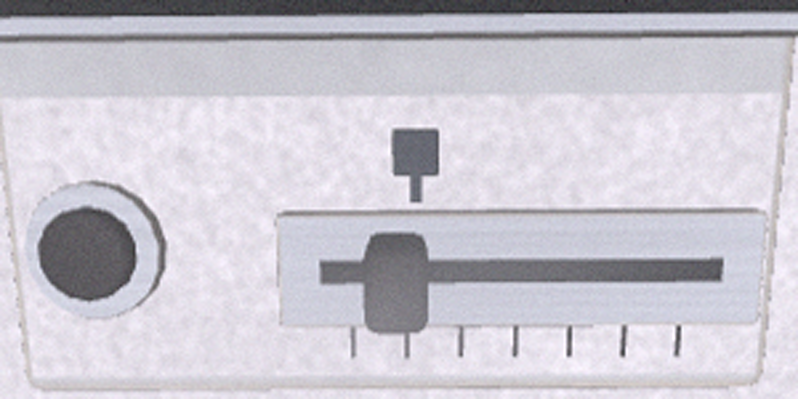

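Run:
```python
from h import *
d=np.load("pics/w1.npz"); c=(d["K"],d["A"],d["e"])
f=lambda u,v:(u/2.66+165,v/2.66+90)
P={}
for n,uv,z in [("btn",f(87,254),72),("tip",f(416,197),56),("sq",f(416,152),56),("grip",f(396,289),104),("trL",f(279,325),64),("trR",f(755,325),64),("trLt",f(279,213),64),("trRt",f(766,210),64),("slotL",f(320,272),64),("slotR",f(722,269),64),("panL",(178,236),50),("panR",(451,233),50),("lipL",(143,101),84),("lipR",(478,100),84),("matcorner",(512,281),3),("jar",(611,278),73)]:
    P[n]=p2w(c,uv,z); print(n,P[n].round(1))
for a,b in [("slotL","slotR"),("trLt","trRt"),("panL","panR"),("lipL","lipR"),("tip","sq")]:
    v=P[a]-P[b]; print(a,np.degrees(np.arctan2(-v[0],v[1])).round(2),np.hypot(*v).round(1))
```

```text
btn [453.8  91.4]
tip [481.2 -18.1]
sq [496.4 -16.8]
grip [456.7 -13.8]
trL [433.2  26.3]
trR [ 447.9 -141.5]
trLt [472.3  28.3]
trRt [ 487.9 -137.8]
slotL [453.3  13. ]
slotR [ 466.6 -126.4]
panL [397.7 118.2]
panR [ 424.7 -152.8]
lipL [521.2 131.9]
lipR [ 545.8 -140.4]
matcorner [ 362.1 -253.5]
jar [ 399.3 -305.8]
slotL 5.45 140.0
trLt 5.36 166.9
panL 5.68 272.4
lipL 5.16 273.4
tip 95.13 15.3
```

Emit:
arm_command(increments=[[0.23, -0.05, 0.5, 0, 0, -0.05], [0.23, -0.05, 0.9, 0, 0, 0], [0.23, -0.06, 0.9, 0, 0, 0], [0, 0, 0.9, 0, 0, 0], [0, 0, 0.9, 0, 0, 0], [0, 0, 0.9, 0, 0, 0], [0, 0, 0.9, 0, 0, 0], [0, 0, 0.9, 0, 0, 0], [0, 0, 0.5, 0, 0, 0], [0, 0, 0.34, 0, 0, 0], [0, 0, 0, 0, 0, 0], [0, 0, 0, 0, 0, 0]])

```text
time_s: 3.2
tool_pos: [456.5, -15.2, 70.4]
tool_rot: [0.999, 0.046, -0.0, -0.0]
ft_force: [0.1, -0.4, -0.1]
opening: 42.8
gripper_force: 0.0
```

Emit:
arm_command(increments=[[0, 0, 0, 0, 0, 0], [0, 0, 0, 0, 0, 0], [0, 0, 0, 0, 0, 0], [0, 0, 0, 0, 0, 0], [0, 0, 0, 0, 0, 0], [0, 0, 0, 0, 0, 0]], grip=-1, squeeze=25)

```text
time_s: 3.7
tool_pos: [457.2, -15.2, 71.3]
tool_rot: [0.999, 0.046, 0.001, 0.0]
ft_force: [-0.7, -0.1, 6.1]
opening: 19.4
gripper_force: 28.4
```

Run:
```python
from h import *
st(); plan(465.5,-116.9,70,5.3)
```

```text
t 3.7 pos [457.2 -15.2  71.3] yawx 5.27 z [ 0.002 -0.001 -1.   ] F [-0.7 -0.1  6.1] op 19.4 gf 28.4
d/25 [-0.04  4.08  0.05] rot/.1 [ 0.01 -0.02 -0.01]
```

Emit:
arm_command(increments=[[0, 0.5, 0, 0, 0, 0], [0, 0.6, 0, 0, 0, 0], [0, 0.6, 0, 0, 0, 0], [0, 0.6, 0, 0, 0, 0], [0, 0.6, 0, 0, 0, 0], [0, 0.6, 0, 0, 0, 0], [0, 0.4, 0, 0, 0, 0], [0, 0.1, 0, 0, 0, 0], [0, 0, 0, 0, 0, 0]])

```text
time_s: 4.45
tool_pos: [466.5, -116.0, 71.3]
tool_rot: [0.999, 0.045, 0.001, 0.001]
ft_force: [0.2, -0.9, 5.1]
opening: 19.4
gripper_force: 28.4
```

Emit:
arm_command(increments=[[0, 0.1, 0, 0, 0, 0], [0, 0, 0, 0, 0, 0], [0, 0, 0, 0, 0, 0]])

```text
time_s: 4.7
tool_pos: [466.5, -116.4, 71.3]
tool_rot: [0.999, 0.046, 0.001, -0.0]
ft_force: [1.2, 5.2, 7.0]
opening: 19.5
gripper_force: 28.6
```

Emit:
arm_command(increments=[[0, -0.08, 0, 0, 0, 0], [0, 0, 0, 0, 0, 0]])

```text
time_s: 4.87
tool_pos: [466.5, -115.3, 71.3]
tool_rot: [0.999, 0.046, 0.001, 0.001]
ft_force: [0.1, 1.7, 5.8]
opening: 19.6
gripper_force: 28.4
```

Emit:
arm_command(increments=[[0, 0, 0, 0, 0, 0], [0, 0, 0, 0, 0, 0], [0, 0, 0, 0, 0, 0], [0, 0, -0.5, 0, 0, 0], [0, 0, -0.9, 0, 0, 0], [0, 0, -0.9, 0, 0, 0], [0, 0, -0.9, 0, 0, 0], [0, 0, -0.9, 0, 0, 0], [0, 0, -0.9, 0, 0, 0], [0, 0, -0.9, 0, 0, 0], [0, 0, -0.9, 0, 0, 0], [0, 0, -0.9, 0, 0, 0]], grip=0.3)

```text
time_s: 5.87
tool_pos: [465.3, -115.1, 263.8]
tool_rot: [0.999, 0.046, -0.0, -0.0]
ft_force: [-0.4, 0.4, -0.9]
opening: 55.5
gripper_force: 0.0
```

Emit:
arm_command(increments=[[0, 0.9, 0, 0, 0, 0], [0, 0.9, 0, 0, 0, 0], [0, 0.9, 0, 0, 0, 0], [0, 0.9, 0, 0, 0, 0], [0, 0.9, 0, 0, 0, 0], [0, 0.9, 0, 0, 0, 0], [0, 0.9, 0, 0, 0, 0], [0, 0.9, 0, 0, 0, 0], [0, 0, 0, 0, 0, 0]], grip=1)

```text
time_s: 6.62
tool_pos: [481.8, -298.1, 261.9]
tool_rot: [0.999, 0.044, -0.0, 0.001]
ft_force: [-1.6, 0.1, -0.8]
opening: 85.0
gripper_force: 0.0
```

```bash
python3 shot.py w2
```

```text
t 6.62 pos [ 481.8 -298.1  261.9] yawx 5.08 z [-0.001 -0.001 -1.   ] F [-1.6  0.1 -0.8] op 85.0 gf 0.0
```

View pics/w2.png

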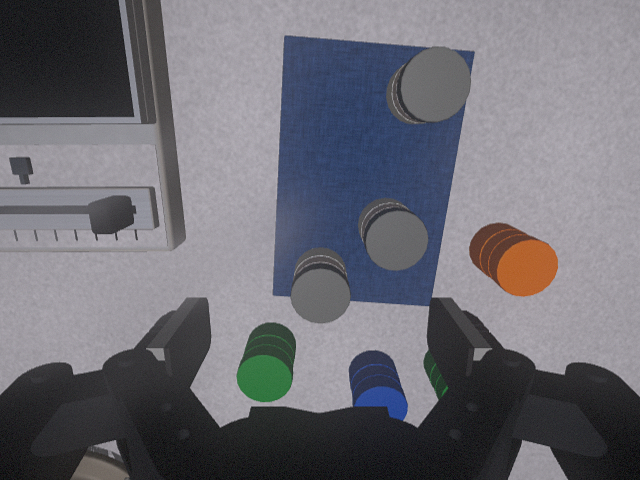

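The wrist view shows lid centres at A (435,85), B (397,236) and C (320,293), and the speed grip is at the right end of its track.

Run:
```python
from h import *
d=np.load("pics/w2.npz"); c=(d["K"],d["A"],d["e"])
J={n:p2w(c,uv,z) for n,uv,z in [("A",(435,85),73),("B",(397,236),73),("C",(320,293),73),("grn",(265,375),70),("blu",(381,403),70),("org",(527,267),70),("grip",(111,213),104)]}
for n in J: print(n,J[n].round(1))
# refine: circle fit by edges w/ Hough around
g=cv2.cvtColor(cv2.imread("pics/w2.png"),cv2.COLOR_BGR2GRAY)
print(cv2.HoughCircles(cv2.medianBlur(g,5),cv2.HOUGH_GRADIENT,1,25,param1=60,param2=18,minRadius=26,maxRadius=44))
for n,l in [("A",(.0,0)),]: 
  pass
pc=np.array([465.5,-116.4]) # zero
cy=np.array([-.0924,.9957]); cx=np.array([.9957,.0924])
slot=np.array([460.,-56.7])
# platform centre from lip front outer edge midpoint
lip=(np.array([521.2,131.9])+[545.8,-140.4])/2; print("lip mid",lip,"plat c",lip+cx*95)
top=np.mean([[706,144],[728,-125],[547,-143],[527,127]],axis=0); print("top est",top)
```

```text
A [ 597.7 -385.5]
B [ 464.7 -373.3]
C [ 400.5 -306.7]
grn [ 299.7 -257.3]
blu [ 275.5 -384.6]
org [ 444.2 -503.9]
grip [ 471.3 -125.3]
[[[395.5 238.5  31.9]
  [440.5  86.5  40.1]
  [320.5 297.5  29.2]
  [265.5 373.5  28.8]
  [528.5 265.5  28.6]
  [495.5 251.5  27.5]]]
lip mid [533.5   -4.25] plat c [628.0915   4.528 ]
top est [627.     0.75]
```

Emit:
arm_command(increments=[[0, 0, 0.3, 0, 0, -0.985], [0, 0, 0.3, 0, 0, -0.985], [0, 0, 0.3, 0, 0, -0.985], [0, 0, 0.3, 0, 0, -0.985], [0, 0, 0.3, 0, 0, -0.985], [0, 0, 0.3, 0, 0, -0.985], [0, 0, 0.3, 0, 0, -0.985], [0, 0, 0.3, 0, 0, -0.985], [0, 0, 0.3, 0, 0, -0.985], [0, 0, 0.3, 0, 0, -0.985], [0, 0, 0.3, 0, 0, -0.985], [0, 0, 0.3, 0, 0, -0.985]])

```text
time_s: 7.67
tool_pos: [482.0, -293.3, 172.4]
tool_rot: [0.802, 0.597, 0.0, -0.0]
ft_force: [0.5, 0.1, 0.3]
opening: 85.6
gripper_force: 0.0
```

Emit:
arm_command(increments=[[0, 0, 0.3, 0, 0, -0.98], [0, 0, 0.3, 0, 0, -0.98], [0, 0, 0.3, 0, 0, -0.98], [0, 0, 0.3, 0, 0, -0.98], [0, 0, 0, 0, 0, 0], [0, 0, 0, 0, 0, 0]])

```text
time_s: 8.17
tool_pos: [482.0, -293.5, 142.7]
tool_rot: [0.674, 0.739, 0.0, -0.001]
ft_force: [0.1, 0.6, -0.5]
opening: 85.2
gripper_force: 0.0
```

Run:
```python
from h import *
st(); plan(400.5,-306.7,26,95.3); print(robot.read_state()["qpos"].round(2))
```

```text
t 8.17 pos [ 482.  -293.5  142.7] yawx 95.31 z [-0.001  0.001 -1.   ] F [ 0.1  0.6 -0.5] op 85.2 gf 0.0
d/25 [-0.23 -3.29  4.67] rot/.1 [-0.01 -0.01  0.  ]
[-0.68  0.5   1.54  0.    1.11 -0.78]
```

Emit:
arm_command(increments=[[-0.06, -0.82, 0, 0, 0, 0], [-0.06, -0.82, 0, 0, 0, 0], [-0.06, -0.82, 0, 0, 0, 0], [-0.05, -0.83, 0, 0, 0, 0], [0, 0, 0.3, 0, 0, 0], [0, 0, 0.8, 0, 0, 0], [0, 0, 0.9, 0, 0, 0], [0, 0, 0.9, 0, 0, 0], [0, 0, 0.9, 0, 0, 0], [0, 0, 0.6, 0, 0, 0], [0, 0, 0.27, 0, 0, 0], [0, 0, 0, 0, 0, 0]])

```text
time_s: 9.17
tool_pos: [400.7, -307.2, 24.9]
tool_rot: [0.673, 0.739, 0.0, -0.001]
ft_force: [-0.1, 0.5, -0.5]
opening: 85.1
gripper_force: 0.0
```

Emit:
arm_command(increments=[[0, 0, 0, 0, 0, 0], [0, 0, 0, 0, 0, 0], [0, 0, 0, 0, 0, 0], [0, 0, 0, 0, 0, 0], [0, 0, 0, 0, 0, 0], [0, 0, 0, 0, 0, 0], [0, 0, 0, 0, 0, 0], [0, 0, 0, 0, 0, 0]], grip=-1, squeeze=40)

```text
time_s: 9.83
tool_pos: [401.5, -308.6, 27.4]
tool_rot: [0.673, 0.74, -0.0, 0.001]
ft_force: [-0.8, 0.9, 7.1]
opening: 59.5
gripper_force: 43.5
```

Emit:
arm_command(increments=[[0, 0, -0.4, 0, 0, 0], [0, 0, -0.8, 0, 0, 0], [0, 0, -0.8, 0, 0, 0], [0, 0, -0.8, 0, 0, 0], [0, 0, -0.8, 0, 0, 0], [0, 0, -0.8, 0, 0, 0], [0, 0, -0.6, 0, 0, 0], [0, 0, 0, 0, 0, 0]])

```text
time_s: 10.5
tool_pos: [402.1, -309.2, 154.8]
tool_rot: [0.673, 0.74, -0.0, 0.003]
ft_force: [-0.5, -0.8, -1.4]
opening: 59.2
gripper_force: 43.6
```

Run:
```python
from h import *
st(); plan(651,-80,160,95.3)
```

```text
t 10.5 pos [ 402.1 -309.2  154.8] yawx 95.44 z [ 0.005 -0.005 -1.   ] F [-0.5 -0.8 -1.4] op 59.2 gf 43.6
d/25 [ 8.18 10.78 -0.2 ] rot/.1 [0.04 0.05 0.02]
```

Emit:
arm_command(increments=[[0.3, 0.4, 0, 0, 0, 0], [0.6, 0.78, 0, 0, 0, 0], [0.6, 0.78, 0, 0, 0, 0], [0.6, 0.78, 0, 0, 0, 0], [0.6, 0.78, 0, 0, 0, 0], [0.6, 0.78, 0, 0, 0, 0], [0.6, 0.78, 0, 0, 0, 0], [0.6, 0.78, 0, 0, 0, 0], [0.6, 0.78, 0, 0, 0, 0], [0.6, 0.78, 0, 0, 0, 0], [0.6, 0.78, 0, 0, 0, 0], [0.6, 0.78, 0, 0, 0, 0]])

```text
time_s: 11.5
tool_pos: [608.2, -112.9, 149.4]
tool_rot: [0.673, 0.74, -0.0, -0.001]
ft_force: [0.9, -0.5, -1.7]
opening: 59.4
gripper_force: 43.7
```

Emit:
arm_command(increments=[[0.6, 0.78, 0, 0, 0, 0], [0.4, 0.6, 0, 0, 0, 0], [0.28, 0.42, 0, 0, 0, 0], [0, 0, 0, 0, 0, 0], [0, 0, 0, 0, 0, 0]])

```text
time_s: 11.92
tool_pos: [649.1, -77.7, 149.2]
tool_rot: [0.672, 0.74, -0.001, -0.001]
ft_force: [-0.5, -0.2, -1.1]
opening: 59.4
gripper_force: 43.8
```

Run:
```python
from h import *
st(); plan(651,-80,98,95.3); print(robot.read_state()["qpos"].round(2))
```

```text
t 11.92 pos [649.1 -77.7 149.2] yawx 95.52 z [-0.003  0.001 -1.   ] F [-0.5 -0.2 -1.1] op 59.4 gf 43.8
d/25 [-0.1   0.07  2.05] rot/.1 [-0.03 -0.01  0.04]
[-0.24  0.65  1.25 -0.    1.25 -0.33]
```

Emit:
arm_command(increments=[[-0.1, 0.07, 0.3, 0, 0, 0], [0, 0, 0.6, 0, 0, 0], [0, 0, 0.6, 0, 0, 0], [0, 0, 0.35, 0, 0, 0], [0, 0, 0.12, 0, 0, 0], [0, 0, 0.12, 0, 0, 0], [0, 0, 0, 0, 0, 0], [0, 0, 0, 0, 0, 0]])

```text
time_s: 12.58
tool_pos: [652.0, -81.4, 99.4]
tool_rot: [0.673, 0.74, 0.0, 0.001]
ft_force: [-0.0, -0.5, -1.1]
opening: 59.2
gripper_force: 43.8
```

Emit:
arm_command(increments=[[0, 0, 0.07, 0, 0, 0], [0, 0, 0.07, 0, 0, 0], [0, 0, 0, 0, 0, 0]])

```text
time_s: 12.83
tool_pos: [652.2, -81.3, 96.5]
tool_rot: [0.673, 0.74, 0.0, 0.001]
ft_force: [-0.9, 0.0, 4.0]
opening: 59.5
gripper_force: 43.7
```

Emit:
arm_command(increments=[[0, 0, 0, 0, 0, 0], [0, 0, 0, 0, 0, 0], [0, 0, 0, 0, 0, 0], [0, 0, 0, 0, 0, 0], [0, 0, 0, 0, 0, 0], [0, 0, -0.5, 0, 0, 0], [0, 0, -0.9, 0, 0, 0], [0, 0, -0.9, 0, 0, 0], [0, 0, -0.7, 0, 0, 0], [0, 0, 0, 0, 0, 0]], grip=1)

```text
time_s: 13.67
tool_pos: [653.6, -81.6, 174.7]
tool_rot: [0.673, 0.74, 0.002, 0.003]
ft_force: [1.0, -0.0, 0.5]
opening: 85.5
gripper_force: 0.0
```

Run:
```python
from h import *
st(); plan(464.7,-373.3,160,95.3)
im=viewer.read_camera("top"); c=cam("top")
cv2.imwrite("pics/t2.png",cv2.resize(im[125:375,215:545],None,fx=2.4,fy=2.4,interpolation=cv2.INTER_CUBIC)[:,:,::-1])
```

```text
t 13.67 pos [653.6 -81.6 174.7] yawx 95.45 z [ 0.007 -0.002 -1.   ] F [ 1.  -0.   0.5] op 85.5 gf 0.0
d/25 [-10.9   -8.64   0.56] rot/.1 [0.07 0.03 0.03]
```

View pics/t2.png

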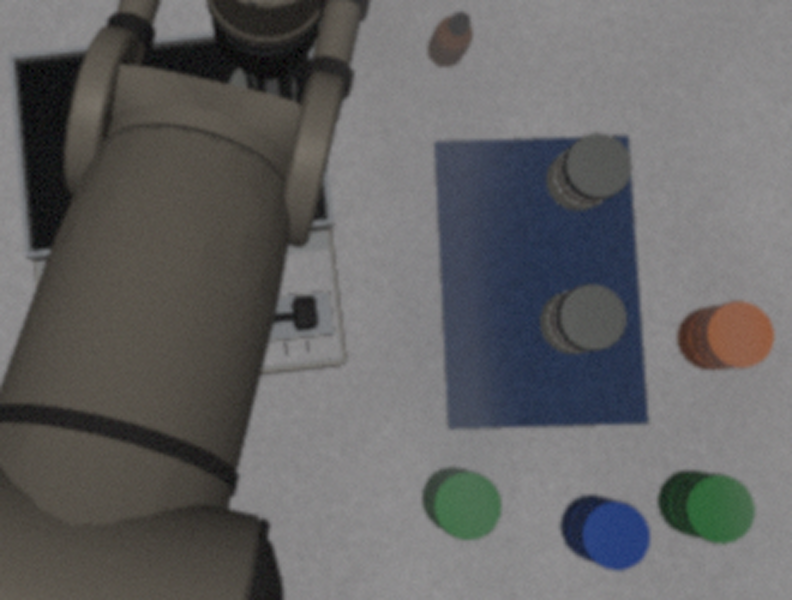

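Jars A and B haven't moved; their crop lid centres are (597,166) and (591,318).

Emit:
arm_command(increments=[[-0.5, -0.4, 0, 0, 0, 0], [-0.87, -0.69, 0, 0, 0, 0], [-0.87, -0.69, 0, 0, 0, 0], [-0.87, -0.69, 0, 0, 0, 0], [-0.87, -0.69, 0, 0, 0, 0], [-0.87, -0.69, 0, 0, 0, 0], [-0.87, -0.69, 0, 0, 0, 0], [-0.87, -0.69, 0, 0, 0, 0], [-0.87, -0.69, 0, 0, 0, 0], [-0.87, -0.69, 0, 0, 0, 0], [-0.87, -0.69, 0, 0, 0, 0], [-0.87, -0.69, 0, 0, 0, 0]])

```text
time_s: 14.72
tool_pos: [474.3, -351.6, 168.5]
tool_rot: [0.673, 0.74, -0.0, -0.002]
ft_force: [1.1, -0.6, -0.2]
opening: 85.7
gripper_force: 0.0
```

Emit:
arm_command(increments=[[-0.5, -0.4, 0, 0, 0, 0], [-0.33, -0.25, 0, 0, 0, 0], [0, 0, 0, 0, 0, 0], [0, 0, 0, 0, 0, 0]])

```text
time_s: 15.05
tool_pos: [461.9, -372.6, 169.4]
tool_rot: [0.673, 0.74, 0.0, -0.001]
ft_force: [-0.8, 0.8, 0.1]
opening: 85.3
gripper_force: 0.0
```

```bash
cat > jars.py <<'E'
from h import *
def lids(z=73,roi=(0,640,0,480)):
    "grey lid circles in top view -> world at lid height z"
    im=viewer.read_camera("top"); c=cam("top")
    g=cv2.resize(cv2.cvtColor(im,cv2.COLOR_RGB2GRAY),None,fx=3,fy=3,interpolation=cv2.INTER_CUBIC)
    h=cv2.HoughCircles(cv2.GaussianBlur(g,(0,0),2),cv2.HOUGH_GRADIENT,1,50,param1=60,param2=16,minRadius=38,maxRadius=50)
    for u,v,r in (h[0] if h is not None else []):
        u,v=(u+.5)/3-.5,(v+.5)/3-.5
        print((round(float(u)),round(float(v))),"r",round(float(r)/3,1),"rgb",im[int(v)-3:int(v)+4,int(u)-3:int(u)+4].mean((0,1)).round(),"w",p2w(c,(u,v),z).round(1))
E
python3 - <<'E'
from jars import *
st(); plan(464.7,-373.3,26,95.3); lids()
E
```

```text
t 15.05 pos [ 461.9 -372.6  169.4] yawx 95.38 z [-0.001  0.001 -1.   ] F [-0.8  0.8  0.1] op 85.3 gf 0.0
d/25 [-0.05  0.11  5.74] rot/.1 [-0.01 -0.02  0.01]
(324, 162) r 14.0 rgb [90. 91. 88.] w [674.6 -81.4]
(462, 256) r 13.3 rgb [87. 88. 86.] w [ 461.9 -374.8]
(404, 332) r 13.3 rgb [ 66. 110.  72.] w [ 303.3 -245.5]
(165, 131) r 13.8 rgb [89. 92. 91.] w [753.7 273.7]
(464, 193) r 13.6 rgb [86. 87. 85.] w [ 600.5 -388.3]
```

Emit:
arm_command(increments=[[-0.05, 0.06, 0.4, 0, 0, 0], [0, 0, 0.9, 0, 0, 0], [0, 0, 0.9, 0, 0, 0], [0, 0, 0.9, 0, 0, 0], [0, 0, 0.9, 0, 0, 0], [0, 0, 0.9, 0, 0, 0], [0, 0, 0.5, 0, 0, 0], [0, 0, 0.34, 0, 0, 0], [0, 0, 0, 0, 0, 0]])

```text
time_s: 15.85
tool_pos: [463.7, -372.2, 24.4]
tool_rot: [0.672, 0.74, 0.0, -0.002]
ft_force: [-1.2, 1.0, 0.2]
opening: 85.7
gripper_force: 0.0
```

Emit:
arm_command(increments=[[0, 0, 0, 0, 0, 0], [0, 0, 0, 0, 0, 0], [0, 0, 0, 0, 0, 0], [0, 0, 0, 0, 0, 0], [0, 0, 0, 0, 0, 0], [0, 0, 0, 0, 0, 0], [0, 0, 0, 0, 0, 0], [0, 0, 0, 0, 0, 0]], grip=-1)

```text
time_s: 16.52
tool_pos: [464.8, -374.6, 28.1]
tool_rot: [0.673, 0.74, -0.0, 0.001]
ft_force: [0.4, 1.2, 5.7]
opening: 59.0
gripper_force: 43.8
```

Emit:
arm_command(increments=[[0, 0, -0.4, 0, 0, 0], [0, 0, -0.8, 0, 0, 0], [0, 0, -0.8, 0, 0, 0], [0, 0, -0.8, 0, 0, 0], [0, 0, -0.8, 0, 0, 0], [0, 0, -0.8, 0, 0, 0], [0, 0, -0.7, 0, 0, 0], [0, 0, -0.5, 0, 0, 0], [0, 0, 0, 0, 0, 0]])

```text
time_s: 17.27
tool_pos: [465.0, -375.0, 170.2]
tool_rot: [0.673, 0.74, -0.0, 0.003]
ft_force: [-0.2, -0.7, -1.5]
opening: 59.0
gripper_force: 43.6
```

Run:
```python
from h import *
st(); plan(643,5,160,95.3)
```

```text
t 17.27 pos [ 465.  -375.   170.2] yawx 95.44 z [ 0.004 -0.004 -1.   ] F [-0.2 -0.7 -1.5] op 59.0 gf 43.6
d/25 [14.46  8.53  0.38] rot/.1 [0.03 0.04 0.02]
```

Emit:
arm_command(increments=[[0.4, 0.24, -0.4, 0, 0, 0], [0.82, 0.48, -0.5, 0, 0, 0], [0.82, 0.48, -0.2, 0, 0, 0], [0.82, 0.48, 0, 0, 0, 0], [0.82, 0.48, 0, 0, 0, 0], [0.82, 0.48, 0, 0, 0, 0], [0.82, 0.48, 0, 0, 0, 0], [0.82, 0.48, 0, 0, 0, 0], [0.82, 0.48, 0, 0, 0, 0], [0.82, 0.48, 0, 0, 0, 0], [0.82, 0.48, 0, 0, 0, 0], [0.82, 0.48, 0, 0, 0, 0]])

```text
time_s: 18.27
tool_pos: [578.9, -124.2, 193.5]
tool_rot: [0.673, 0.74, -0.0, -0.001]
ft_force: [0.6, -0.8, -1.6]
opening: 59.1
gripper_force: 43.7
```

Emit:
arm_command(increments=[[0.82, 0.48, 0, 0, 0, 0], [0.82, 0.48, 0, 0, 0, 0], [0.82, 0.48, 0, 0, 0, 0], [0.82, 0.48, 0, 0, 0, 0], [0.82, 0.48, 0, 0, 0, 0], [0.5, 0.34, 0, 0, 0, 0], [0.42, 0.27, 0, 0, 0, 0], [0, 0, 0, 0, 0, 0], [0, 0, 0, 0, 0, 0]])

```text
time_s: 19.02
tool_pos: [641.9, 5.7, 193.8]
tool_rot: [0.672, 0.74, -0.001, -0.0]
ft_force: [0.3, -0.0, -1.5]
opening: 59.2
gripper_force: 43.7
```

Run:
```python
from h import *
st(); plan(643,5,99,95.3)
```

```text
t 19.02 pos [641.9   5.7 193.8] yawx 95.49 z [-0.001 -0.    -1.   ] F [ 0.3 -0.  -1.5] op 59.2 gf 43.7
d/25 [-0.03  0.05  3.79] rot/.1 [-0.01  0.    0.03]
```

Emit:
arm_command(increments=[[-0.03, 0.05, 0.4, 0, 0, 0], [0, 0, 0.8, 0, 0, 0], [0, 0, 0.8, 0, 0, 0], [0, 0, 0.8, 0, 0, 0], [0, 0, 0.5, 0, 0, 0], [0, 0, 0.25, 0, 0, 0], [0, 0, 0.24, 0, 0, 0], [0, 0, 0, 0, 0, 0], [0, 0, 0, 0, 0, 0]])

```text
time_s: 19.77
tool_pos: [643.7, 4.5, 99.9]
tool_rot: [0.673, 0.74, 0.0, 0.0]
ft_force: [0.1, 0.1, -1.8]
opening: 59.0
gripper_force: 43.8
```

Emit:
arm_command(increments=[[0, 0, 0.06, 0, 0, 0], [0, 0, 0, 0, 0, 0], [0, 0, 0, 0, 0, 0]])

```text
time_s: 20.02
tool_pos: [643.7, 4.9, 98.7]
tool_rot: [0.673, 0.74, 0.0, 0.0]
ft_force: [0.6, -0.1, -0.9]
opening: 59.0
gripper_force: 43.8
```

Emit:
arm_command(increments=[[0, 0, 0.08, 0, 0, 0], [0, 0, 0, 0, 0, 0]])

```text
time_s: 20.18
tool_pos: [644.0, 5.0, 97.1]
tool_rot: [0.673, 0.74, 0.0, 0.001]
ft_force: [-0.9, 1.1, 4.0]
opening: 58.9
gripper_force: 43.7
```

Emit:
arm_command(increments=[[0, 0, 0, 0, 0, 0], [0, 0, 0, 0, 0, 0], [0, 0, 0, 0, 0, 0], [0, 0, 0, 0, 0, 0], [0, 0, 0, 0, 0, 0], [0, 0, -0.5, 0, 0, 0], [0, 0, -0.9, 0, 0, 0], [0, 0, -0.9, 0, 0, 0], [0, 0, -0.9, 0, 0, 0], [0, 0, 0, 0, 0, 0]], grip=1)

```text
time_s: 21.02
tool_pos: [645.8, 4.7, 181.3]
tool_rot: [0.673, 0.74, 0.003, 0.004]
ft_force: [-0.2, 0.2, 0.6]
opening: 85.7
gripper_force: 0.0
```

Run:
```python
from jars import *
st(); plan(598.5,-386.5,170,95.3); lids()
```

```text
t 21.02 pos [645.8   4.7 181.3] yawx 95.45 z [ 0.009 -0.001 -1.   ] F [-0.2  0.2  0.6] op 85.7 gf 0.0
d/25 [-15.4   -3.37   0.45] rot/.1 [0.08 0.02 0.03]
(324, 162) r 13.9 rgb [89. 90. 87.] w [674.6 -81.4]
(166, 131) r 14.8 rgb [89. 91. 90.] w [752.9 271.5]
(469, 348) r 15.7 rgb [ 42.  66. 125.] w [ 268.1 -381.1]
(404, 332) r 13.4 rgb [ 74. 113.  80.] w [ 302.6 -245.5]
(502, 334) r 13.1 rgb [40. 75. 46.] w [ 298.3 -451. ]
(464, 193) r 13.4 rgb [86. 87. 85.] w [ 600.5 -388.3]
(510, 266) r 13.1 rgb [109.  72.  57.] w [ 440.5 -476.7]
```

Emit:
arm_command(increments=[[-0.5, -0.1, 0, 0, 0, 0], [-0.95, -0.21, 0, 0, 0, 0], [-0.95, -0.21, 0, 0, 0, 0], [-0.95, -0.21, 0, 0, 0, 0], [-0.95, -0.21, 0, 0, 0, 0], [-0.95, -0.21, 0, 0, 0, 0], [-0.95, -0.21, 0, 0, 0, 0], [-0.95, -0.21, 0, 0, 0, 0], [-0.95, -0.21, 0, 0, 0, 0], [-0.95, -0.21, 0, 0, 0, 0], [-0.95, -0.21, 0, 0, 0, 0], [-0.95, -0.21, 0, 0, 0, 0]])

```text
time_s: 22.07
tool_pos: [608.0, -275.1, 174.1]
tool_rot: [0.673, 0.74, -0.0, -0.002]
ft_force: [0.4, -1.2, -0.6]
opening: 85.5
gripper_force: 0.0
```

Emit:
arm_command(increments=[[-0.95, -0.21, 0, 0, 0, 0], [-0.95, -0.21, 0, 0, 0, 0], [-0.95, -0.21, 0, 0, 0, 0], [-0.95, -0.2, 0, 0, 0, 0], [-0.5, -0.1, 0, 0, 0, 0], [-0.15, -0.03, 0, 0, 0, 0], [0, 0, 0, 0, 0, 0], [0, 0, 0, 0, 0, 0]])

```text
time_s: 22.73
tool_pos: [596.0, -385.4, 175.4]
tool_rot: [0.673, 0.74, 0.0, -0.001]
ft_force: [-0.2, 0.7, 0.6]
opening: 85.4
gripper_force: 0.0
```

Run:
```python
from jars import *
st(); plan(598.7,-386.5,26,95.3); lids()
```

```text
t 22.73 pos [ 596.  -385.4  175.4] yawx 95.46 z [-0.001  0.001 -1.   ] F [-0.2  0.7  0.6] op 85.4 gf 0.0
d/25 [-0.06  0.11  5.97] rot/.1 [-0.01 -0.01  0.03]
(324, 163) r 14.2 rgb [91. 92. 89.] w [673.  -81.4]
(282, 167) r 13.8 rgb [92. 92. 90.] w [665.5  10.2]
(515, 336) r 14.5 rgb [ 52. 102.  58.] w [ 291.8 -477.8]
(166, 131) r 14.5 rgb [92. 94. 93.] w [752.9 272.2]
(408, 144) r 13.7 rgb [97. 86. 81.] w [ 713.9 -268.3]
```

Emit:
arm_command(increments=[[-0.06, 0.11, 0.4, 0, 0, 0], [0, 0, 0.9, 0, 0, 0], [0, 0, 0.9, 0, 0, 0], [0, 0, 0.9, 0, 0, 0], [0, 0, 0.9, 0, 0, 0], [0, 0, 0.9, 0, 0, 0], [0, 0, 0.6, 0, 0, 0], [0, 0, 0.3, 0, 0, 0], [0, 0, 0.17, 0, 0, 0], [0, 0, 0, 0, 0, 0]])

```text
time_s: 23.62
tool_pos: [599.1, -386.8, 26.1]
tool_rot: [0.672, 0.74, -0.0, -0.0]
ft_force: [0.0, -0.4, -0.4]
opening: 85.3
gripper_force: 0.0
```

Emit:
arm_command(increments=[[0, 0, 0, 0, 0, 0], [0, 0, 0, 0, 0, 0], [0, 0, 0, 0, 0, 0], [0, 0, 0, 0, 0, 0], [0, 0, 0, 0, 0, 0], [0, 0, 0, 0, 0, 0], [0, 0, 0, 0, 0, 0], [0, 0, 0, 0, 0, 0]], grip=-1)

```text
time_s: 24.28
tool_pos: [599.7, -388.1, 28.6]
tool_rot: [0.673, 0.74, 0.0, 0.001]
ft_force: [-0.1, 0.0, 6.6]
opening: 59.2
gripper_force: 43.9
```

Emit:
arm_command(increments=[[0, 0, -0.4, 0, 0, 0], [0, 0, -0.8, 0, 0, 0], [0, 0, -0.8, 0, 0, 0], [0, 0, -0.8, 0, 0, 0], [0, 0, -0.8, 0, 0, 0], [0, 0, -0.8, 0, 0, 0], [0, 0, -0.8, 0, 0, 0], [0, 0, -0.8, 0, 0, 0], [0, 0, -0.5, 0, 0, 0], [0, 0, -0.3, 0, 0, 0], [0, 0, 0, 0, 0, 0]])

```text
time_s: 25.2
tool_pos: [599.4, -387.9, 198.9]
tool_rot: [0.673, 0.74, 0.0, 0.002]
ft_force: [0.1, 0.2, -1.8]
opening: 59.2
gripper_force: 43.8
```

Run:
```python
from h import *
st(); plan(635,90,190,95.3)
```

```text
t 25.2 pos [ 599.4 -387.9  198.9] yawx 95.44 z [ 0.002 -0.002 -1.   ] F [ 0.1  0.2 -1.8] op 59.2 gf 43.8
d/25 [18.9   3.23  0.32] rot/.1 [0.02 0.02 0.02]
```

Emit:
arm_command(increments=[[0.45, 0.1, 0, 0, 0, 0], [0.95, 0.16, 0, 0, 0, 0], [0.95, 0.16, 0, 0, 0, 0], [0.95, 0.16, 0, 0, 0, 0], [0.95, 0.16, 0, 0, 0, 0], [0.95, 0.16, 0, 0, 0, 0], [0.95, 0.16, 0, 0, 0, 0], [0.95, 0.16, 0, 0, 0, 0], [0.95, 0.16, 0, 0, 0, 0], [0.95, 0.16, 0, 0, 0, 0], [0.95, 0.16, 0, 0, 0, 0], [0.95, 0.16, 0, 0, 0, 0]])

```text
time_s: 26.2
tool_pos: [618.3, -109.5, 195.1]
tool_rot: [0.673, 0.74, -0.001, -0.002]
ft_force: [-0.0, 0.6, -2.6]
opening: 59.3
gripper_force: 43.8
```

Emit:
arm_command(increments=[[0.95, 0.16, 0, 0, 0, 0], [0.95, 0.16, 0, 0, 0, 0], [0.95, 0.16, 0, 0, 0, 0], [0.95, 0.16, 0, 0, 0, 0], [0.95, 0.16, 0, 0, 0, 0], [0.95, 0.16, 0, 0, 0, 0], [0.95, 0.16, 0, 0, 0, 0], [0.8, 0.14, 0, 0, 0, 0], [0.55, 0.1, 0, 0, 0, 0], [0, 0, 0, 0, 0, 0], [0, 0, 0, 0, 0, 0]])

```text
time_s: 27.12
tool_pos: [633.6, 91.2, 195.7]
tool_rot: [0.672, 0.74, -0.001, -0.001]
ft_force: [-0.3, -0.4, -2.9]
opening: 59.0
gripper_force: 43.8
```

Run:
```python
from h import *
st(); plan(635,90,99,95.3)
```

```text
t 27.12 pos [633.6  91.2 195.7] yawx 95.54 z [-0.002 -0.    -1.   ] F [-0.3 -0.4 -2.9] op 59.0 gf 43.8
d/25 [-0.05  0.06  3.87] rot/.1 [-0.02  0.    0.04]
```

Emit:
arm_command(increments=[[-0.05, 0.06, 0.4, 0, 0, 0], [0, 0, 0.8, 0, 0, 0], [0, 0, 0.8, 0, 0, 0], [0, 0, 0.8, 0, 0, 0], [0, 0, 0.5, 0, 0, 0], [0, 0, 0.3, 0, 0, 0], [0, 0, 0.27, 0, 0, 0], [0, 0, 0, 0, 0, 0], [0, 0, 0, 0, 0, 0]])

```text
time_s: 27.87
tool_pos: [636.2, 88.9, 100.2]
tool_rot: [0.673, 0.74, 0.0, 0.0]
ft_force: [-0.3, 1.6, -2.5]
opening: 59.1
gripper_force: 43.7
```

Emit:
arm_command(increments=[[0, 0, 0.08, 0, 0, 0], [0, 0, 0, 0, 0, 0], [0, 0, 0, 0, 0, 0]])

```text
time_s: 28.12
tool_pos: [636.2, 89.4, 98.6]
tool_rot: [0.673, 0.74, 0.0, 0.0]
ft_force: [1.0, 0.1, -2.9]
opening: 59.4
gripper_force: 43.7
```

Emit:
arm_command(increments=[[0, 0, 0.07, 0, 0, 0], [0, 0, 0, 0, 0, 0]])

```text
time_s: 28.28
tool_pos: [636.4, 89.5, 97.6]
tool_rot: [0.673, 0.74, 0.001, 0.001]
ft_force: [-0.2, -0.6, 3.3]
opening: 58.9
gripper_force: 44.0
```

Emit:
arm_command(increments=[[0, 0, 0, 0, 0, 0], [0, 0, 0, 0, 0, 0], [0, 0, 0, 0, 0, 0], [0, 0, 0, 0, 0, 0], [0, 0, 0, 0, 0, 0], [0, 0, -0.5, 0, 0, 0], [0, 0, -0.9, 0, 0, 0], [0, 0, -0.9, 0, 0, 0], [0, 0, -0.9, 0, 0, 0], [0, 0, -0.9, 0, 0, 0]], grip=1)

```text
time_s: 29.12
tool_pos: [635.8, 89.4, 199.7]
tool_rot: [0.673, 0.74, -0.0, -0.0]
ft_force: [0.6, 0.7, -0.7]
opening: 85.3
gripper_force: 0.0
```

Emit:
arm_command(increments=[[-0.63, -0.63, 0, 0, 0, 0], [-0.63, -0.63, 0, 0, 0, 0], [-0.63, -0.63, 0, 0, 0, 0], [-0.63, -0.63, 0, 0, 0, 0], [-0.63, -0.63, 0, 0, 0, 0], [-0.63, -0.63, 0, 0, 0, 0], [-0.63, -0.63, 0, 0, 0, 0], [-0.63, -0.63, 0, 0, 0, 0], [-0.63, -0.63, 0, 0, 0, 0], [-0.63, -0.63, 0, 0, 0, 0], [-0.63, -0.63, 0, 0, 0, 0], [-0.63, -0.63, 0, 0, 0, 0]], grip=0)

```text
time_s: 30.12
tool_pos: [464.9, -117.4, 198.9]
tool_rot: [0.673, 0.74, 0.0, 0.0]
ft_force: [-0.6, 0.7, 0.3]
opening: 42.7
gripper_force: 0.0
```

Emit:
arm_command(increments=[[0, 0, 0, 0, 0, 0.98], [0, 0, 0, 0, 0, 0.98], [0, 0, 0, 0, 0, 0.98], [0, 0, 0, 0, 0, 0.98], [0, 0, 0, 0, 0, 0.98], [0, 0, 0, 0, 0, 0.98], [0, 0, 0, 0, 0, 0.98], [0, 0, 0, 0, 0, 0.98], [0, 0, 0, 0, 0, 0.98], [0, 0, 0, 0, 0, 0.98], [0, 0, 0, 0, 0, 0.98], [0, 0, 0, 0, 0, 0.98]])

```text
time_s: 31.12
tool_pos: [465.7, -116.7, 198.9]
tool_rot: [0.971, 0.24, 0.0, 0.0]
ft_force: [-0.0, -0.2, 0.3]
opening: 42.5
gripper_force: 0.0
```

Emit:
arm_command(increments=[[0, 0, 0, 0, 0, 0.98], [0, 0, 0, 0, 0, 0.98], [0, 0, 0, 0, 0, 0.98], [0, 0, 0, 0, 0, 0.98], [0, 0, 0, 0, 0, 0], [0, 0, 0, 0, 0, 0]])

```text
time_s: 31.62
tool_pos: [465.7, -116.7, 198.8]
tool_rot: [0.999, 0.05, 0.0, 0.0]
ft_force: [0.2, 0.2, 0.3]
opening: 42.9
gripper_force: 0.0
```

Run:
```python
from jars import *
st(); plan(466,-116.2,71,5.3); lids(142)
```

```text
t 31.62 pos [ 465.7 -116.7  198.8] yawx 5.77 z [ 0. -0. -1.] F [0.2 0.2 0.3] op 42.9 gf 0.0
d/25 [ 0.01 -0.02  5.11] rot/.1 [ 0.   -0.    0.08]
(240, 172) r 14.2 rgb [83. 84. 81.] w [637.8  90.4]
(282, 168) r 14.2 rgb [83. 84. 81.] w [644.8   4.6]
(166, 131) r 14.4 rgb [82. 85. 84.] w [727.4 247.8]
(510, 266) r 13.1 rgb [109.  72.  55.] w [ 437.3 -448.2]
(470, 348) r 14.9 rgb [ 38.  61. 116.] w [ 277.2 -360.7]
(324, 162) r 13.8 rgb [83. 84. 81.] w [653.9 -81.2]
(404, 332) r 13.2 rgb [ 62. 102.  68.] w [ 308.6 -232.9]
(503, 334) r 14.0 rgb [41. 83. 48.] w [ 304.6 -426.3]
```

Emit:
arm_command(increments=[[0, 0, 0.4, 0, 0, 0.08], [0, 0, 0.8, 0, 0, 0], [0, 0, 0.8, 0, 0, 0], [0, 0, 0.8, 0, 0, 0], [0, 0, 0.8, 0, 0, 0], [0, 0, 0.8, 0, 0, 0], [0, 0, 0.4, 0, 0, 0], [0, 0, 0.22, 0, 0, 0], [0, 0, 0, 0, 0, 0]])

```text
time_s: 32.42
tool_pos: [465.2, -116.5, 72.3]
tool_rot: [0.999, 0.046, -0.001, -0.0]
ft_force: [0.3, 0.3, 0.6]
opening: 42.7
gripper_force: 0.0
```

Emit:
arm_command(increments=[[0, 0, 0, 0, 0, 0], [0, 0, 0, 0, 0, 0], [0, 0, 0, 0, 0, 0], [0, 0, 0, 0, 0, 0], [0, 0, 0, 0, 0, 0], [0, 0, 0, 0, 0, 0]], grip=-1, squeeze=25)

```text
time_s: 32.92
tool_pos: [466.2, -116.5, 74.2]
tool_rot: [0.999, 0.045, 0.001, 0.0]
ft_force: [-0.2, 4.4, 6.9]
opening: 19.5
gripper_force: 27.4
```

Run:
```python
from h import *
st(); plan(456.8,-20.5,72.5,5.3)
```

```text
t 32.92 pos [ 466.2 -116.5   74.2] yawx 5.16 z [ 0.002 -0.    -1.   ] F [-0.2  4.4  6.9] op 19.5 gf 27.4
d/25 [-0.03 -3.86  0.07] rot/.1 [ 0.   -0.02 -0.02]
```

Emit:
arm_command(increments=[[0, -0.4, 0, 0, 0, 0], [0, -0.5, 0, 0, 0, 0], [0, -0.5, 0, 0, 0, 0], [0, -0.5, 0, 0, 0, 0], [0, -0.5, 0, 0, 0, 0], [0, -0.5, 0, 0, 0, 0], [0, -0.5, 0, 0, 0, 0], [0, -0.3, 0, 0, 0, 0], [0, -0.14, 0, 0, 0, 0], [0, 0, 0, 0, 0, 0], [0, 0, 0, 0, 0, 0], [0, 0, 0, 0, 0, 0]])

```text
time_s: 33.92
tool_pos: [457.4, -21.2, 74.2]
tool_rot: [0.999, 0.045, 0.001, 0.0]
ft_force: [-2.1, 0.9, 7.8]
opening: 19.8
gripper_force: 27.5
```

Run:
```python
from h import *
st(); plan(456.8,-20.5,73,5.3)
```

```text
t 33.92 pos [457.4 -21.2  74.2] yawx 5.19 z [ 0.001 -0.001 -1.   ] F [-2.1  0.9  7.8] op 19.8 gf 27.5
d/25 [-0.02 -0.03  0.05] rot/.1 [ 0.01 -0.01 -0.02]
```

Emit:
arm_command(increments=[[0, -0.03, 0, 0, 0, 0], [0, 0, 0, 0, 0, 0], [0, 0, 0, 0, 0, 0]])

```text
time_s: 34.17
tool_pos: [457.3, -20.8, 74.2]
tool_rot: [0.999, 0.045, 0.001, 0.001]
ft_force: [-2.1, 0.0, 6.8]
opening: 19.7
gripper_force: 27.5
```

Emit:
arm_command(increments=[[0, 0, 0, 0, 0, 0], [0, 0, 0, 0, 0, 0], [0, 0, 0, 0, 0, 0], [0, 0, -0.5, 0, 0, 0], [0, 0, -0.9, 0, 0, 0], [0, 0, -0.9, 0, 0, 0], [0, 0, -0.9, 0, 0, 0], [0, 0, -0.9, 0, 0, 0], [0, 0, -0.9, 0, 0, 0], [0, 0, -0.7, 0, 0, 0], [0, 0, 0, 0, 0, 0], [0, 0, 0, 0, 0, 0]], grip=0)

```text
time_s: 35.17
tool_pos: [457.3, -20.5, 216.2]
tool_rot: [0.999, 0.045, 0.001, 0.0]
ft_force: [0.1, 0.5, 0.2]
opening: 42.9
gripper_force: 0.0
```

```bash
python3 shot.py w3
python3 - <<'E'
import cv2
im=cv2.imread("pics/w3.png"); cv2.imwrite("pics/w3c.png",cv2.resize(cv2.convertScaleAbs(im[90:290,220:420],alpha=1.6),None,fx=3,fy=3,interpolation=cv2.INTER_CUBIC))
E
```

```text
t 35.17 pos [457.3 -20.5 216.2] yawx 5.14 z [ 0.002 -0.001 -1.   ] F [0.1 0.5 0.2] op 42.9 gf 0.0
```

View pics/w3c.png

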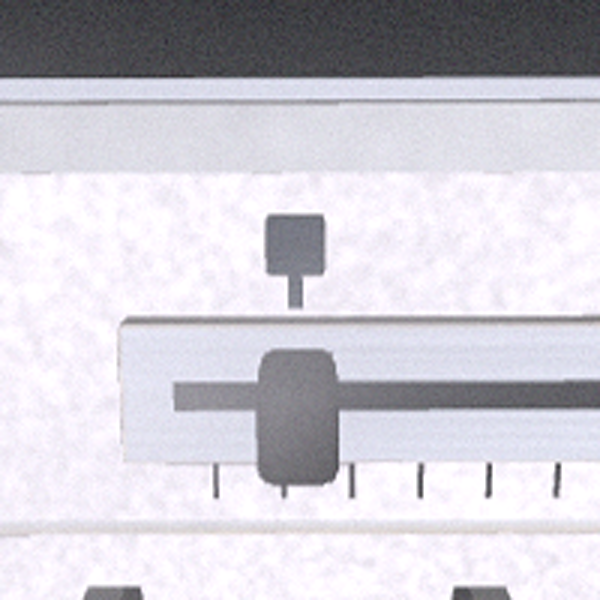

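Run:
```python
from h import *
d=np.load("pics/w3.npz"); c=(d["K"],d["A"],d["e"]); yd=np.array([-.0924,.9957])
f=lambda u,v:((u+.5)/3-.5+220,(v+.5)/3-.5+90)
for n,uv,z in [("sq",f(295.5,245),56),("tip",f(295.5,295),56),("grip",f(298,425),104)]:
    w=p2w(c,uv,z); print(n,w.round(1),(w@yd).round(2))
plan(454,90.5,150,5.3)
```

```text
sq [496.6 -16.5] -62.34
tip [483.1 -17.7] -62.3
grip [459.1 -20.6] -62.91
d/25 [ 0.29 -4.43  2.61] rot/.1 [ 0.    0.   -0.03]
```

The grip centre (crop col 298) and pointer (295.5) agree to within 0.6 mm, so the speed is set. Next is the start button.

Emit:
arm_command(increments=[[0.05, -0.8, 0, 0, 0, 0], [0.06, -0.9, 0, 0, 0, 0], [0.06, -0.9, 0, 0, 0, 0], [0.06, -0.9, 0, 0, 0, 0], [0.06, -0.93, 0, 0, 0, 0], [0, 0, 0.8, 0, 0, 0], [0, 0, 0.9, 0, 0, 0], [0, 0, 0.9, 0, 0, 0], [0, 0, 0.9, 0, 0, 0], [0, 0, 0.9, 0, 0, 0], [0, 0, 0.5, 0, 0, 0], [0, 0, 0, 0, 0, 0]], grip=-1)

```text
time_s: 36.22
tool_pos: [451.4, 90.5, 89.5]
tool_rot: [0.999, 0.045, -0.004, 0.0]
ft_force: [-0.3, 0.6, 0.1]
opening: 0.3
gripper_force: 0.0
```

Run:
```python
from h import *
st(); plan(454,91,72,5.3)
```

```text
t 36.22 pos [451.4  90.5  89.5] yawx 5.14 z [-0.008 -0.    -1.   ] F [-0.3  0.6  0.1] op 0.3 gf 0.0
d/25 [ 0.11 -0.01  0.7 ] rot/.1 [-0.    0.08 -0.03]
```

Emit:
arm_command(increments=[[0.03, -0.01, 0.3, 0, 0, 0], [0, 0, 0.3, 0, 0, 0], [0, 0, 0.15, 0, 0, 0], [0, 0, 0.1, 0, 0, 0], [0, 0, 0, 0, 0, 0]])

```text
time_s: 36.63
tool_pos: [455.0, 90.9, 71.9]
tool_rot: [0.999, 0.045, -0.0, 0.0]
ft_force: [-1.3, -0.7, 1.3]
opening: 0.2
gripper_force: 0.7
```

Emit:
arm_command(increments=[[0, 0, 0.1, 0, 0, 0], [0, 0, 0.05, 0, 0, 0], [0, 0, 0, 0, 0, 0], [0, 0, 0, 0, 0, 0]])

```text
time_s: 36.97
tool_pos: [455.2, 90.9, 68.6]
tool_rot: [0.999, 0.045, 0.0, 0.0]
ft_force: [-0.6, -0.5, 3.0]
opening: -0.1
gripper_force: 1.7
```

Emit:
arm_command(increments=[[0, 0, 0.1, 0, 0, 0], [0, 0, 0.1, 0, 0, 0], [0, 0, 0, 0, 0, 0], [0, 0, 0, 0, 0, 0]])

```text
time_s: 37.3
tool_pos: [455.4, 90.9, 65.6]
tool_rot: [0.999, 0.045, 0.001, 0.0]
ft_force: [-8.6, -0.8, 30.0]
opening: -0.1
gripper_force: 14.9
```

Emit:
arm_command(increments=[[0, 0, -0.4, 0, 0, 0], [0, 0, -0.7, 0, 0, 0], [0, 0, -0.9, 0, 0, 0], [0, 0, -0.9, 0, 0, 0], [0, 0, -0.9, 0, 0, 0], [0, 0, -0.9, 0, 0, 0], [0, 0, -0.2, 0, 0, 0]], grip=-1)

```text
time_s: 37.88
tool_pos: [456.8, 91.0, 188.8]
tool_rot: [0.999, 0.045, 0.003, 0.0]
ft_force: [0.4, 0.5, 0.1]
opening: 0.3
gripper_force: 0.0
```

Emit:
arm_command(increments=[[-0.06, 0.85, 0, 0, 0, 0], [-0.06, 0.9, 0, 0, 0, 0], [-0.06, 0.9, 0, 0, 0, 0], [-0.06, 0.9, 0, 0, 0, 0], [-0.06, 0.93, 0, 0, 0, 0], [0, 0, 0, 0, 0, 0], [0, 0, 0, 0, 0, 0]], grip=0)

```text
time_s: 38.47
tool_pos: [457.4, -22.0, 184.9]
tool_rot: [0.999, 0.044, -0.001, -0.0]
ft_force: [1.6, -0.3, 0.2]
opening: 42.4
gripper_force: 0.0
```

Run:
```python
from jars import *
st(); plan(457,-20.5,72,5.3);lids(142)
```

```text
t 38.47 pos [457.4 -22.  184.9] yawx 5.0 z [-0.001  0.    -1.   ] F [ 1.6 -0.3  0.2] op 42.4 gf 0.0
d/25 [-0.   -0.06  4.52] rot/.1 [-0.    0.01 -0.05]
(324, 163) r 14.3 rgb [82. 83. 80.] w [652.5 -80.5]
(240, 171) r 14.2 rgb [82. 83. 80.] w [638.5  90.4]
(282, 168) r 14.7 rgb [82. 82. 80.] w [644.1   3.9]
(166, 130) r 14.1 rgb [81. 83. 82.] w [728.1 247.8]
(502, 334) r 13.5 rgb [38. 74. 44.] w [ 304.6 -425. ]
(471, 348) r 14.3 rgb [ 37.  59. 114.] w [ 277.8 -362. ]
(404, 332) r 13.6 rgb [ 67. 104.  73.] w [ 308.6 -233.6]
(511, 266) r 13.3 rgb [115.  75.  56.] w [ 437.2 -450.2]
```

Emit:
arm_command(increments=[[0, -0.04, 0.4, 0, 0, -0.04], [0, 0, 0.8, 0, 0, 0], [0, 0, 0.8, 0, 0, 0], [0, 0, 0.8, 0, 0, 0], [0, 0, 0.8, 0, 0, 0], [0, 0, 0.5, 0, 0, 0], [0, 0, 0.37, 0, 0, 0], [0, 0, 0, 0, 0, 0]])

```text
time_s: 39.18
tool_pos: [456.3, -19.2, 72.3]
tool_rot: [0.999, 0.047, -0.002, -0.0]
ft_force: [-0.4, 0.4, 0.2]
opening: 42.4
gripper_force: 0.0
```

Emit:
arm_command(increments=[[0, 0, 0, 0, 0, 0], [0, 0, 0, 0, 0, 0], [0, 0, 0, 0, 0, 0], [0, 0, 0, 0, 0, 0], [0, 0, 0, 0, 0, 0], [0, 0, 0, 0, 0, 0]], grip=-1, squeeze=25)

```text
time_s: 39.68
tool_pos: [458.1, -20.3, 74.7]
tool_rot: [0.999, 0.047, 0.001, 0.0]
ft_force: [0.0, 1.6, 4.4]
opening: 19.9
gripper_force: 28.4
```

Emit:
arm_command(increments=[[0, 0.4, 0, 0, 0, 0], [0, 0.5, 0, 0, 0, 0], [0, 0.5, 0, 0, 0, 0], [0, 0.5, 0, 0, 0, 0], [0, 0.5, 0, 0, 0, 0], [0, 0.5, 0, 0, 0, 0], [0, 0.5, 0, 0, 0, 0], [0, 0.3, 0, 0, 0, 0], [0, 0.14, 0, 0, 0, 0], [0, 0, 0, 0, 0, 0], [0, 0, 0, 0, 0, 0]])

```text
time_s: 40.6
tool_pos: [467.0, -116.3, 74.7]
tool_rot: [0.999, 0.046, 0.001, -0.0]
ft_force: [0.6, 3.5, 6.1]
opening: 20.1
gripper_force: 28.8
```

Emit:
arm_command(increments=[[0, 0.06, 0, 0, 0, 0], [0, 0, 0, 0, 0, 0], [0, 0, 0, 0, 0, 0]])

```text
time_s: 40.85
tool_pos: [467.0, -116.4, 74.7]
tool_rot: [0.999, 0.046, 0.001, -0.001]
ft_force: [1.3, 10.0, 7.8]
opening: 19.7
gripper_force: 29.0
```

Emit:
arm_command(increments=[[0, -0.08, 0, 0, 0, 0], [0, 0, 0, 0, 0, 0]])

```text
time_s: 41.02
tool_pos: [467.0, -115.9, 74.7]
tool_rot: [0.999, 0.047, 0.001, 0.0]
ft_force: [0.1, 2.1, 5.4]
opening: 19.5
gripper_force: 28.7
```

Emit:
arm_command(increments=[[0, 0, 0, 0, 0, 0], [0, 0, 0, 0, 0, 0], [0, 0, 0, 0, 0, 0], [0, 0, -0.5, 0, 0, 0], [0, 0, -0.9, 0, 0, 0], [0, 0, -0.9, 0, 0, 0], [0, 0, -0.9, 0, 0, 0], [0, 0, -0.9, 0, 0, 0], [0, 0, -0.7, 0, 0, 0]], grip=0)

```text
time_s: 41.77
tool_pos: [466.5, -115.7, 195.6]
tool_rot: [0.999, 0.047, 0.0, 0.0]
ft_force: [-0.2, 0.2, 0.7]
opening: 42.6
gripper_force: 0.0
```

Emit:
arm_command(increments=[[0, 0, 0, 0, 0, -0.98], [0, 0, 0, 0, 0, -0.98], [0, 0, 0, 0, 0, -0.98], [0, 0, 0, 0, 0, -0.98], [0, 0, 0, 0, 0, -0.98], [0, 0, 0, 0, 0, -0.98], [0, 0, 0, 0, 0, -0.98], [0, 0, 0, 0, 0, -0.98], [0, 0, 0, 0, 0, -0.98], [0, 0, 0, 0, 0, -0.98], [0, 0, 0, 0, 0, -0.98], [0, 0, 0, 0, 0, -0.98]])

```text
time_s: 42.77
tool_pos: [466.2, -115.6, 193.7]
tool_rot: [0.804, 0.595, -0.0, -0.0]
ft_force: [0.3, 0.1, -0.8]
opening: 42.7
gripper_force: 0.0
```

Emit:
arm_command(increments=[[0, 0, 0, 0, 0, -0.98], [0, 0, 0, 0, 0, -0.98], [0, 0, 0, 0, 0, -0.98], [0, 0, 0, 0, 0, -0.98], [0, 0, 0, 0, 0, 0]], grip=1)

```text
time_s: 43.18
tool_pos: [466.2, -115.5, 193.8]
tool_rot: [0.673, 0.74, -0.0, -0.0]
ft_force: [0.3, 0.2, -0.3]
opening: 85.2
gripper_force: 0.0
```

Run:
```python
from jars import *
st(); plan(637,89.8,185,95.3);lids(142)
im=viewer.read_camera("top"); cv2.imwrite("pics/t3.png",cv2.resize(im[110:330,90:370],None,fx=2.7,fy=2.7,interpolation=cv2.INTER_CUBIC)[:,:,::-1])
```

```text
t 43.18 pos [ 466.2 -115.5  193.8] yawx 95.4 z [-0.001  0.    -1.   ] F [ 0.3  0.2 -0.3] op 85.2 gf 0.0
d/25 [7.53 7.57 0.35] rot/.1 [-0.01 -0.    0.02]
(282, 168) r 14.4 rgb [83. 84. 82.] w [644.1   4.6]
(240, 172) r 14.2 rgb [83. 84. 82.] w [637.8  91.1]
(324, 163) r 14.2 rgb [83. 84. 82.] w [653.2 -80.5]
(166, 131) r 14.4 rgb [83. 85. 84.] w [727.4 247.1]
(404, 332) r 12.9 rgb [ 62. 102.  68.] w [ 309.3 -232.3]
(503, 333) r 13.8 rgb [40. 76. 46.] w [ 305.3 -425.7]
(470, 348) r 14.5 rgb [ 38.  60. 116.] w [ 277.8 -361.4]
(510, 266) r 13.2 rgb [109.  73.  56.] w [ 437.3 -448.9]
(178, 142) r 12.9 rgb [111. 116. 114.] w [701.8 220.7]
```

View pics/t3.png

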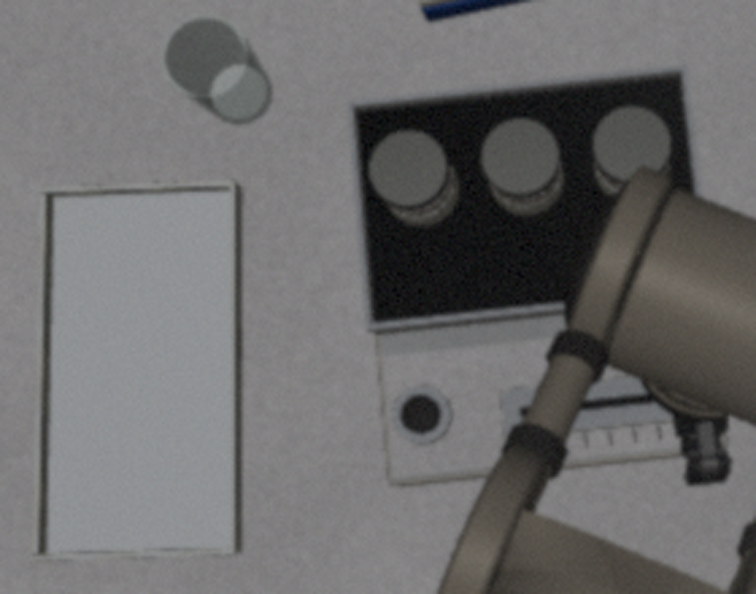

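All three jars stand on the platform and the button is up. The tray's rim corners in the crop are at (45,188), (237,182), (238,552) and (40,553).

Emit:
arm_command(increments=[[0.63, 0.63, 0, 0, 0, 0], [0.63, 0.63, 0, 0, 0, 0], [0.63, 0.63, 0, 0, 0, 0], [0.63, 0.63, 0, 0, 0, 0], [0.63, 0.63, 0, 0, 0, 0], [0.63, 0.63, 0, 0, 0, 0], [0.63, 0.63, 0, 0, 0, 0], [0.63, 0.63, 0, 0, 0, 0], [0.63, 0.63, 0, 0, 0, 0], [0.63, 0.63, 0, 0, 0, 0], [0.63, 0.63, 0, 0, 0, 0], [0.6, 0.63, 0, 0, 0, 0]])

```text
time_s: 44.28
tool_pos: [638.1, 90.2, 193.7]
tool_rot: [0.675, 0.738, -0.0, -0.0]
ft_force: [0.3, -0.6, -0.3]
opening: 85.0
gripper_force: 0.0
```

Emit:
arm_command(increments=[[0, 0, 0, 0, 0, 0], [0, 0, 0, 0, 0, 0]])

```text
time_s: 44.45
tool_pos: [637.5, 89.8, 193.2]
tool_rot: [0.674, 0.738, -0.001, -0.0]
ft_force: [-0.2, -1.6, 0.8]
opening: 85.7
gripper_force: 0.0
```

Run:
```python
from jars import *
c=cam("top")
Q=np.array([p2w(c,(u/2.7+90,v/2.7+110),22) for u,v in [(45,188),(237,182),(238,552),(40,553)]]); print(Q.round(0),Q.mean(0).round(1))
st(); plan(637,90,97,95.3)
```

```text
[[657. 426.]
 [660. 259.]
 [344. 251.]
 [345. 417.]] [501.3 337.9]
t 44.45 pos [637.5  89.8 193.2] yawx 95.18 z [-0.001 -0.    -1.   ] F [-0.2 -1.6  0.8] op 85.7 gf 0.0
d/25 [ 0.01 -0.02  3.85] rot/.1 [-0.01  0.   -0.02]
```

Emit:
arm_command(increments=[[0, -0.02, 0.4, 0, 0, 0], [0, 0, 0.8, 0, 0, 0], [0, 0, 0.8, 0, 0, 0], [0, 0, 0.8, 0, 0, 0], [0, 0, 0.6, 0, 0, 0], [0, 0, 0.3, 0, 0, 0], [0, 0, 0.15, 0, 0, 0], [0, 0, 0, 0, 0, 0]])

```text
time_s: 45.12
tool_pos: [636.5, 88.5, 97.2]
tool_rot: [0.675, 0.738, -0.001, -0.0]
ft_force: [-0.0, 0.6, 0.6]
opening: 85.4
gripper_force: 0.0
```

Emit:
arm_command(increments=[[0, 0, 0, 0, 0, 0], [0, 0, 0, 0, 0, 0], [0, 0, 0, 0, 0, 0], [0, 0, 0, 0, 0, 0], [0, 0, 0, 0, 0, 0], [0, 0, 0, 0, 0, 0], [0, 0, 0, 0, 0, 0], [0, 0, 0, 0, 0, 0]], grip=-1, squeeze=40)

```text
time_s: 45.78
tool_pos: [637.7, 89.2, 99.2]
tool_rot: [0.674, 0.739, 0.001, 0.001]
ft_force: [-0.6, -1.1, 6.5]
opening: 59.4
gripper_force: 43.9
```

Emit:
arm_command(increments=[[0, 0, -0.4, 0, 0, 0], [0, 0, -0.7, 0, 0, 0], [0, 0, -0.7, 0, 0, 0], [0, 0, -0.6, 0, 0, 0], [0, 0, 0, 0, 0, 0]])

```text
time_s: 46.2
tool_pos: [638.7, 89.4, 161.6]
tool_rot: [0.674, 0.739, 0.002, 0.002]
ft_force: [0.5, -0.8, -1.4]
opening: 59.2
gripper_force: 43.8
```

Run:
```python
from h import *
st(); plan(593,340.5,150,95.3)
```

```text
t 46.2 pos [638.7  89.4 161.6] yawx 95.22 z [ 0.006  0.    -1.   ] F [ 0.5 -0.8 -1.4] op 59.2 gf 43.8
d/25 [10.17 -0.91  0.45] rot/.1 [ 0.06  0.   -0.01]
```

Emit:
arm_command(increments=[[0.5, -0.07, 0, 0, 0, 0], [0.9, -0.08, 0, 0, 0, 0], [0.9, -0.08, 0, 0, 0, 0], [0.9, -0.08, 0, 0, 0, 0], [0.9, -0.08, 0, 0, 0, 0], [0.9, -0.08, 0, 0, 0, 0], [0.9, -0.08, 0, 0, 0, 0], [0.9, -0.08, 0, 0, 0, 0], [0.9, -0.08, 0, 0, 0, 0], [0.9, -0.08, 0, 0, 0, 0], [0.9, -0.08, 0, 0, 0, 0], [0.67, -0.04, 0, 0, 0, 0]])

```text
time_s: 47.2
tool_pos: [589.4, 342.8, 155.9]
tool_rot: [0.674, 0.739, -0.001, -0.001]
ft_force: [0.3, 0.0, -2.3]
opening: 59.4
gripper_force: 43.8
```

Emit:
arm_command(increments=[[0, 0, 0, 0, 0, 0], [0, 0, 0, 0, 0, 0]])

```text
time_s: 47.37
tool_pos: [590.3, 341.3, 156.5]
tool_rot: [0.673, 0.739, -0.001, -0.0]
ft_force: [0.6, -0.8, -2.8]
opening: 58.8
gripper_force: 43.8
```

Run:
```python
from h import *
st(); plan(593,340.5,34.5,95.3)
```

```text
t 47.37 pos [590.3 341.3 156.5] yawx 95.33 z [-0.002 -0.001 -1.   ] F [ 0.6 -0.8 -2.8] op 58.8 gf 43.8
d/25 [-0.04  0.11  4.88] rot/.1 [-0.02  0.01  0.01]
```

Emit:
arm_command(increments=[[-0.03, 0.08, 0.4, 0, 0, 0], [0, 0, 0.8, 0, 0, 0], [0, 0, 0.9, 0, 0, 0], [0, 0, 0.9, 0, 0, 0], [0, 0, 0.8, 0, 0, 0], [0, 0, 0.6, 0, 0, 0], [0, 0, 0.3, 0, 0, 0], [0, 0, 0.18, 0, 0, 0], [0, 0, 0, 0, 0, 0], [0, 0, 0, 0, 0, 0]])

```text
time_s: 48.2
tool_pos: [594.0, 339.5, 36.4]
tool_rot: [0.674, 0.738, 0.0, 0.0]
ft_force: [0.1, -0.2, -3.0]
opening: 59.2
gripper_force: 43.8
```

Emit:
arm_command(increments=[[0, 0, 0.08, 0, 0, 0], [0, 0, 0, 0, 0, 0], [0, 0, 0, 0, 0, 0]])

```text
time_s: 48.45
tool_pos: [593.7, 339.9, 34.5]
tool_rot: [0.674, 0.739, 0.001, 0.0]
ft_force: [-0.0, -0.3, -2.8]
opening: 59.2
gripper_force: 43.8
```

Emit:
arm_command(increments=[[0, 0, 0.11, 0, 0, 0], [0, 0, 0, 0, 0, 0]])

```text
time_s: 48.62
tool_pos: [594.0, 340.1, 32.2]
tool_rot: [0.674, 0.739, 0.001, 0.0]
ft_force: [-0.6, 0.0, 4.1]
opening: 59.5
gripper_force: 43.9
```

Emit:
arm_command(increments=[[0, 0, 0, 0, 0, 0], [0, 0, 0, 0, 0, 0], [0, 0, 0, 0, 0, 0], [0, 0, 0, 0, 0, 0], [0, 0, -0.5, 0, 0, 0], [0, 0, -0.9, 0, 0, 0], [0, 0, -0.9, 0, 0, 0], [0, 0, -0.9, 0, 0, 0], [0, 0, -0.9, 0, 0, 0], [0, 0, -0.9, 0, 0, 0], [0, 0, -0.9, 0, 0, 0], [0, 0, -0.3, 0, 0, 0]], grip=0.7)

```text
time_s: 49.62
tool_pos: [594.7, 340.4, 191.2]
tool_rot: [0.674, 0.739, 0.003, 0.002]
ft_force: [0.6, 0.2, -0.3]
opening: 72.7
gripper_force: 0.0
```

Run:
```python
from jars import *
st(); plan(644,4.8,190,95.3); lids(75)
```

```text
t 49.62 pos [594.7 340.4 191.2] yawx 95.22 z [ 0.007  0.003 -1.   ] F [ 0.6  0.2 -0.3] op 72.7 gf 0.0
d/25 [-13.55   0.74   0.02] rot/.1 [ 0.07 -0.02 -0.01]
(324, 162) r 14.1 rgb [78. 79. 77.] w [674.  -81.4]
(282, 167) r 14.3 rgb [78. 78. 76.] w [665.7  10.8]
(462, 344) r 13.1 rgb [ 35.  55. 104.] w [ 278.1 -364.9]
(132, 200) r 12.9 rgb [74. 75. 72.] w [595.1 340.5]
(404, 332) r 13.3 rgb [ 65. 100.  70.] w [ 303.5 -245.2]
(165, 131) r 14.1 rgb [78. 80. 79.] w [752.9 272.3]
(504, 333) r 14.5 rgb [38. 75. 44.] w [ 299.8 -453.8]
(510, 266) r 13.3 rgb [102.  67.  51.] w [ 440.4 -476.5]
```

Emit:
arm_command(increments=[[-0.5, 0.04, 0, 0, 0, 0], [-0.95, 0.05, 0, 0, 0, 0], [-0.95, 0.05, 0, 0, 0, 0], [-0.95, 0.05, 0, 0, 0, 0], [-0.95, 0.05, 0, 0, 0, 0], [-0.95, 0.05, 0, 0, 0, 0], [-0.95, 0.05, 0, 0, 0, 0], [-0.95, 0.05, 0, 0, 0, 0], [-0.95, 0.05, 0, 0, 0, 0], [-0.95, 0.05, 0, 0, 0, 0], [-0.95, 0.05, 0, 0, 0, 0], [-0.95, 0.05, 0, 0, 0, 0]], grip=1)

```text
time_s: 50.67
tool_pos: [631.8, 66.4, 183.8]
tool_rot: [0.674, 0.738, -0.001, -0.001]
ft_force: [0.2, 0.5, -0.2]
opening: 85.2
gripper_force: 0.0
```

Emit:
arm_command(increments=[[-0.95, 0.05, 0, 0, 0, 0], [-0.95, 0.05, 0, 0, 0, 0], [-0.5, 0.03, 0, 0, 0, 0], [-0.2, 0.02, 0, 0, 0, 0], [0, 0, 0, 0, 0, 0], [0, 0, 0, 0, 0, 0], [0, 0, 0, 0, 0, 0]])

```text
time_s: 51.25
tool_pos: [642.3, 5.4, 185.7]
tool_rot: [0.674, 0.739, -0.0, -0.0]
ft_force: [0.2, 0.1, -0.1]
opening: 85.9
gripper_force: 0.0
```

Run:
```python
from jars import *
st(); plan(644,4.8,97,95.3); lids(142)
```

```text
t 51.25 pos [642.3   5.4 185.7] yawx 95.28 z [-0.001  0.    -1.   ] F [ 0.2  0.1 -0.1] op 85.9 gf 0.0
d/25 [-0.03  0.07  3.55] rot/.1 [-0.01 -0.   -0.  ]
(324, 162) r 13.8 rgb [90. 90. 88.] w [653.9 -81.2]
(133, 201) r 13.7 rgb [86. 87. 84.] w [579.2 310.6]
(404, 332) r 12.9 rgb [ 75. 114.  81.] w [ 309.3 -232.3]
(471, 348) r 14.0 rgb [ 42.  65. 125.] w [ 277.2 -362.6]
(165, 131) r 14.1 rgb [89. 92. 90.] w [727.4 248.5]
(502, 334) r 13.1 rgb [41. 75. 47.] w [ 304.6 -423.7]
(510, 265) r 12.8 rgb [110.  73.  57.] w [ 437.9 -447.6]
```

Emit:
arm_command(increments=[[-0.03, 0.05, 0.4, 0, 0, 0], [0, 0, 0.8, 0, 0, 0], [0, 0, 0.8, 0, 0, 0], [0, 0, 0.8, 0, 0, 0], [0, 0, 0.4, 0, 0, 0], [0, 0, 0.2, 0, 0, 0], [0, 0, 0.15, 0, 0, 0], [0, 0, 0, 0, 0, 0]])

```text
time_s: 51.97
tool_pos: [644.0, 3.7, 97.1]
tool_rot: [0.674, 0.739, -0.0, 0.0]
ft_force: [0.2, -0.5, 0.4]
opening: 85.3
gripper_force: 0.0
```

Emit:
arm_command(increments=[[0, 0, 0, 0, 0, 0], [0, 0, 0, 0, 0, 0], [0, 0, 0, 0, 0, 0], [0, 0, 0, 0, 0, 0], [0, 0, 0, 0, 0, 0], [0, 0, 0, 0, 0, 0], [0, 0, 0, 0, 0, 0], [0, 0, 0, 0, 0, 0]], grip=-1)

```text
time_s: 52.63
tool_pos: [644.6, 3.4, 98.7]
tool_rot: [0.674, 0.739, 0.001, 0.001]
ft_force: [-0.2, -0.5, 6.3]
opening: 59.2
gripper_force: 43.7
```

Emit:
arm_command(increments=[[0, 0, -0.4, 0, 0, 0], [0, 0, -0.7, 0, 0, 0], [0, 0, -0.7, 0, 0, 0], [0, 0, -0.7, 0, 0, 0], [0, 0, -0.5, 0, 0, 0], [0, 0, 0, 0, 0, 0]])

```text
time_s: 53.13
tool_pos: [645.2, 3.4, 175.7]
tool_rot: [0.674, 0.739, 0.002, 0.002]
ft_force: [0.6, -0.4, -0.9]
opening: 58.8
gripper_force: 43.6
```

Run:
```python
from h import *
st(); plan(502,338,165,95.3)
```

```text
t 53.13 pos [645.2   3.4 175.7] yawx 95.22 z [ 0.005 -0.001 -1.   ] F [ 0.6 -0.4 -0.9] op 58.8 gf 43.6
d/25 [13.85 -4.49  0.39] rot/.1 [ 0.05  0.01 -0.01]
```

Emit:
arm_command(increments=[[0.45, -0.15, 0, 0, 0, 0], [0.9, -0.29, 0, 0, 0, 0], [0.9, -0.29, 0, 0, 0, 0], [0.9, -0.29, 0, 0, 0, 0], [0.9, -0.29, 0, 0, 0, 0], [0.9, -0.29, 0, 0, 0, 0], [0.9, -0.29, 0, 0, 0, 0], [0.9, -0.29, 0, 0, 0, 0], [0.9, -0.29, 0, 0, 0, 0], [0.9, -0.29, 0, 0, 0, 0], [0.9, -0.29, 0, 0, 0, 0], [0.9, -0.29, 0, 0, 0, 0]])

```text
time_s: 54.13
tool_pos: [535.1, 254.9, 170.7]
tool_rot: [0.674, 0.739, -0.001, -0.001]
ft_force: [0.4, 0.6, -0.9]
opening: 59.0
gripper_force: 43.6
```

Emit:
arm_command(increments=[[0.9, -0.29, 0, 0, 0, 0], [0.9, -0.29, 0, 0, 0, 0], [0.9, -0.29, 0, 0, 0, 0], [0.6, -0.23, 0, 0, 0, 0], [0.2, -0.05, 0, 0, 0, 0], [0, 0, 0, 0, 0, 0], [0, 0, 0, 0, 0, 0], [0, 0, 0, 0, 0, 0]])

```text
time_s: 54.8
tool_pos: [500.8, 337.1, 171.8]
tool_rot: [0.675, 0.738, -0.001, 0.0]
ft_force: [0.4, -0.2, -1.8]
opening: 59.2
gripper_force: 43.6
```

Run:
```python
from h import *
st(); plan(502,338,34,95.3)
```

```text
t 54.8 pos [500.8 337.1 171.8] yawx 95.17 z [-0.001 -0.001 -1.   ] F [ 0.4 -0.2 -1.8] op 59.2 gf 43.6
d/25 [0.03 0.05 5.51] rot/.1 [-0.01  0.01 -0.02]
```

Emit:
arm_command(increments=[[0, 0, 0.4, 0, 0, 0], [0, 0, 0.8, 0, 0, 0], [0, 0, 0.9, 0, 0, 0], [0, 0, 0.9, 0, 0, 0], [0, 0, 0.9, 0, 0, 0], [0, 0, 0.7, 0, 0, 0], [0, 0, 0.5, 0, 0, 0], [0, 0, 0.3, 0, 0, 0], [0, 0, 0.1, 0, 0, 0], [0, 0, 0, 0, 0, 0], [0, 0, 0, 0, 0, 0]])

```text
time_s: 55.72
tool_pos: [501.2, 338.1, 35.3]
tool_rot: [0.674, 0.738, 0.001, 0.0]
ft_force: [-1.0, -0.6, -2.1]
opening: 59.2
gripper_force: 43.6
```

Emit:
arm_command(increments=[[0, 0, 0.06, 0, 0, 0], [0, 0, 0, 0, 0, 0], [0, 0, 0, 0, 0, 0]])

```text
time_s: 55.97
tool_pos: [500.9, 338.2, 33.9]
tool_rot: [0.674, 0.739, 0.0, 0.0]
ft_force: [0.2, 0.0, -1.5]
opening: 59.0
gripper_force: 43.6
```

Emit:
arm_command(increments=[[0, 0, 0.1, 0, 0, 0], [0, 0, 0, 0, 0, 0]])

```text
time_s: 56.13
tool_pos: [501.1, 338.5, 31.6]
tool_rot: [0.674, 0.739, 0.001, 0.0]
ft_force: [-1.3, -0.3, 3.6]
opening: 59.7
gripper_force: 43.8
```

Emit:
arm_command(increments=[[0, 0, 0, 0, 0, 0], [0, 0, 0, 0, 0, 0], [0, 0, 0, 0, 0, 0], [0, 0, 0, 0, 0, 0], [0, 0, -0.5, 0, 0, 0], [0, 0, -0.9, 0, 0, 0], [0, 0, -0.9, 0, 0, 0], [0, 0, -0.9, 0, 0, 0], [0, 0, -0.9, 0, 0, 0], [0, 0, -0.9, 0, 0, 0], [0, 0, -0.9, 0, 0, 0], [0, 0, -0.5, 0, 0, 0]], grip=0.7)

```text
time_s: 57.13
tool_pos: [501.4, 338.5, 193.6]
tool_rot: [0.674, 0.739, 0.002, 0.001]
ft_force: [0.9, -0.3, 0.8]
opening: 72.4
gripper_force: 0.0
```

Run:
```python
from jars import *
st(); plan(652.8,-81,195,95.3); lids(75)
```

```text
t 57.13 pos [501.4 338.5 193.6] yawx 95.21 z [ 0.003  0.002 -1.   ] F [ 0.9 -0.3  0.8] op 72.4 gf 0.0
d/25 [-17.26   4.51  -0.06] rot/.1 [ 0.03 -0.01 -0.02]
(324, 162) r 14.1 rgb [78. 79. 76.] w [674.  -81.4]
(132, 243) r 13.5 rgb [77. 78. 75.] w [500.5 338.7]
(132, 201) r 13.3 rgb [75. 75. 73.] w [593.6 340.5]
(462, 344) r 13.7 rgb [ 36.  57. 109.] w [ 278.1 -366.3]
(404, 332) r 13.6 rgb [ 65. 100.  70.] w [ 303.5 -245.9]
(165, 131) r 14.2 rgb [79. 80. 79.] w [752.9 272.3]
(503, 333) r 13.8 rgb [37. 72. 43.] w [ 299.2 -452.4]
(178, 143) r 12.9 rgb [108. 112. 111.] w [724.6 243.8]
(62, 302) r 16.5 rgb [27. 26. 22.] w [376.2 486. ]
(510, 266) r 12.8 rgb [95. 63. 48.] w [ 440.4 -475.1]
```

20 rows: −0.863, 0.226.

Emit:
arm_command(increments=[[-0.45, 0.12, 0, 0, 0, 0], [-0.92, 0.24, 0, 0, 0, 0], [-0.92, 0.24, 0, 0, 0, 0], [-0.92, 0.24, 0, 0, 0, 0], [-0.92, 0.24, 0, 0, 0, 0], [-0.92, 0.24, 0, 0, 0, 0], [-0.92, 0.24, 0, 0, 0, 0], [-0.92, 0.24, 0, 0, 0, 0], [-0.92, 0.24, 0, 0, 0, 0], [-0.92, 0.24, 0, 0, 0, 0], [-0.92, 0.24, 0, 0, 0, 0], [-0.92, 0.24, 0, 0, 0, 0]], grip=1)

```text
time_s: 58.18
tool_pos: [592.8, 79.1, 188.8]
tool_rot: [0.674, 0.738, -0.001, -0.001]
ft_force: [0.2, 0.0, 0.3]
opening: 85.4
gripper_force: 0.0
```

Emit:
arm_command(increments=[[-0.92, 0.24, 0, 0, 0, 0], [-0.92, 0.24, 0, 0, 0, 0], [-0.92, 0.24, 0, 0, 0, 0], [-0.92, 0.24, 0, 0, 0, 0], [-0.92, 0.24, 0, 0, 0, 0], [-0.92, 0.24, 0, 0, 0, 0], [-0.7, 0.2, 0, 0, 0, 0], [-0.5, 0.12, 0, 0, 0, 0], [0, 0, 0, 0, 0, 0], [0, 0, 0, 0, 0, 0], [0, 0, 0, 0, 0, 0]])

```text
time_s: 59.1
tool_pos: [651.9, -81.2, 190.2]
tool_rot: [0.674, 0.739, -0.0, -0.001]
ft_force: [-0.0, 0.7, -0.3]
opening: 85.1
gripper_force: 0.0
```

Run:
```python
from jars import *
st(); plan(652.8,-81,97,95.3); lids(75)
```

```text
t 59.1 pos [651.9 -81.2 190.2] yawx 95.24 z [-0.001  0.001 -1.   ] F [-0.   0.7 -0.3] op 85.1 gf 0.0
d/25 [0.   0.04 3.73] rot/.1 [-0.01 -0.01 -0.01]
(132, 201) r 13.3 rgb [85. 86. 83.] w [593.6 340.5]
(409, 335) r 14.5 rgb [ 75. 113.  81.] w [ 297.1 -255.5]
(472, 348) r 13.5 rgb [ 41.  65. 124.] w [ 268.3 -386. ]
(510, 266) r 13.2 rgb [117.  77.  59.] w [ 441.1 -476.6]
(514, 337) r 14.5 rgb [ 55. 102.  63.] w [ 290.7 -475.5]
(165, 130) r 13.8 rgb [89. 91. 90.] w [753.7 273. ]
(132, 243) r 13.7 rgb [88. 89. 86.] w [501.2 338. ]
(178, 144) r 12.8 rgb [119. 125. 123.] w [723.1 243.8]
```

Emit:
arm_command(increments=[[0, 0.02, 0.4, 0, 0, 0], [0, 0, 0.8, 0, 0, 0], [0, 0, 0.8, 0, 0, 0], [0, 0, 0.8, 0, 0, 0], [0, 0, 0.5, 0, 0, 0], [0, 0, 0.3, 0, 0, 0], [0, 0, 0.13, 0, 0, 0], [0, 0, 0, 0, 0, 0]])

```text
time_s: 59.82
tool_pos: [652.7, -81.5, 96.9]
tool_rot: [0.674, 0.739, -0.0, -0.0]
ft_force: [0.1, 0.6, 0.8]
opening: 85.4
gripper_force: 0.0
```

Emit:
arm_command(increments=[[0, 0, 0, 0, 0, 0], [0, 0, 0, 0, 0, 0], [0, 0, 0, 0, 0, 0], [0, 0, 0, 0, 0, 0], [0, 0, 0, 0, 0, 0], [0, 0, 0, 0, 0, 0], [0, 0, 0, 0, 0, 0], [0, 0, 0, 0, 0, 0]], grip=-1)

```text
time_s: 60.48
tool_pos: [653.6, -82.2, 98.9]
tool_rot: [0.674, 0.739, 0.001, 0.001]
ft_force: [0.2, -0.0, 6.1]
opening: 59.6
gripper_force: 43.7
```

Emit:
arm_command(increments=[[0, 0, -0.4, 0, 0, 0], [0, 0, -0.7, 0, 0, 0], [0, 0, -0.7, 0, 0, 0], [0, 0, -0.7, 0, 0, 0], [0, 0, -0.5, 0, 0, 0], [0, 0, 0, 0, 0, 0]])

```text
time_s: 60.98
tool_pos: [654.3, -82.4, 176.1]
tool_rot: [0.674, 0.739, 0.001, 0.002]
ft_force: [-0.3, -0.0, -1.3]
opening: 59.1
gripper_force: 43.5
```

Run:
```python
from h import *
st(); plan(409,335.5,165,95.3)
```

```text
t 60.98 pos [654.3 -82.4 176.1] yawx 95.21 z [ 0.005 -0.001 -1.   ] F [-0.3 -0.  -1.3] op 59.1 gf 43.5
d/25 [17.54 -8.25  0.37] rot/.1 [ 0.05  0.02 -0.02]
```

Emit:
arm_command(increments=[[0.4, -0.2, 0, 0, 0, 0], [0.85, -0.4, 0, 0, 0, 0], [0.85, -0.4, 0, 0, 0, 0], [0.85, -0.4, 0, 0, 0, 0], [0.85, -0.4, 0, 0, 0, 0], [0.85, -0.4, 0, 0, 0, 0], [0.85, -0.4, 0, 0, 0, 0], [0.85, -0.4, 0, 0, 0, 0], [0.85, -0.4, 0, 0, 0, 0], [0.85, -0.4, 0, 0, 0, 0], [0.85, -0.4, 0, 0, 0, 0], [0.85, -0.4, 0, 0, 0, 0]])

```text
time_s: 61.98
tool_pos: [513.9, 151.5, 171.1]
tool_rot: [0.674, 0.739, -0.001, -0.001]
ft_force: [-0.2, 0.1, -0.5]
opening: 59.4
gripper_force: 43.6
```

Emit:
arm_command(increments=[[0.85, -0.4, 0, 0, 0, 0], [0.85, -0.4, 0, 0, 0, 0], [0.85, -0.4, 0, 0, 0, 0], [0.85, -0.4, 0, 0, 0, 0], [0.85, -0.4, 0, 0, 0, 0], [0.85, -0.4, 0, 0, 0, 0], [0.85, -0.4, 0, 0, 0, 0], [0.85, -0.4, 0, 0, 0, 0], [0.6, -0.3, 0, 0, 0, 0], [0.34, -0.15, 0, 0, 0, 0], [0, 0, 0, 0, 0, 0], [0, 0, 0, 0, 0, 0]])

```text
time_s: 62.98
tool_pos: [407.2, 334.4, 171.8]
tool_rot: [0.674, 0.739, -0.001, 0.0]
ft_force: [0.4, -0.5, -1.9]
opening: 59.5
gripper_force: 43.6
```

Run:
```python
from h import *
st(); plan(409,335.5,34,95.3)
```

```text
t 62.98 pos [407.2 334.4 171.8] yawx 95.28 z [-0.001 -0.001 -1.   ] F [ 0.4 -0.5 -1.9] op 59.5 gf 43.6
d/25 [0.04 0.08 5.51] rot/.1 [-0.01  0.01 -0.  ]
```

Emit:
arm_command(increments=[[0, 0.02, 0.4, 0, 0, 0], [0, 0, 0.8, 0, 0, 0], [0, 0, 0.9, 0, 0, 0], [0, 0, 0.9, 0, 0, 0], [0, 0, 0.9, 0, 0, 0], [0, 0, 0.7, 0, 0, 0], [0, 0, 0.5, 0, 0, 0], [0, 0, 0.3, 0, 0, 0], [0, 0, 0.1, 0, 0, 0], [0, 0, 0, 0, 0, 0], [0, 0, 0, 0, 0, 0]])

```text
time_s: 63.9
tool_pos: [408.9, 334.6, 35.5]
tool_rot: [0.674, 0.738, 0.0, 0.0]
ft_force: [0.2, -0.3, -1.8]
opening: 59.3
gripper_force: 43.6
```

Emit:
arm_command(increments=[[0, 0, 0.06, 0, 0, 0], [0, 0, 0, 0, 0, 0], [0, 0, 0, 0, 0, 0]])

```text
time_s: 64.15
tool_pos: [408.6, 334.9, 34.0]
tool_rot: [0.674, 0.739, 0.0, 0.0]
ft_force: [-0.8, -0.2, -0.6]
opening: 59.5
gripper_force: 43.6
```

Emit:
arm_command(increments=[[0, 0, 0.1, 0, 0, 0], [0, 0, 0, 0, 0, 0]])

```text
time_s: 64.32
tool_pos: [408.8, 335.1, 31.9]
tool_rot: [0.674, 0.739, 0.001, 0.0]
ft_force: [-1.3, 0.1, 5.6]
opening: 59.4
gripper_force: 43.9
```

Emit:
arm_command(increments=[[0, 0, 0, 0, 0, 0], [0, 0, 0, 0, 0, 0], [0, 0, 0, 0, 0, 0], [0, 0, 0, 0, 0, 0], [0, 0, -0.5, 0, 0, 0], [0, 0, -0.9, 0, 0, 0], [0, 0, -0.9, 0, 0, 0], [0, 0, -0.9, 0, 0, 0], [0, 0, -0.9, 0, 0, 0], [0, 0, -0.9, 0, 0, 0], [0, 0, -0.9, 0, 0, 0], [0, 0, -0.5, 0, 0, 0]], grip=0.7)

```text
time_s: 65.32
tool_pos: [409.0, 335.1, 193.6]
tool_rot: [0.674, 0.739, 0.002, 0.001]
ft_force: [0.5, 0.1, 0.8]
opening: 73.0
gripper_force: 0.0
```

Emit:
arm_command(increments=[[-0.9, 0, 0, 0, 0, 0], [-0.9, 0, 0, 0, 0, 0], [-0.9, 0, 0, 0, 0, 0], [-0.9, 0, 0, 0, 0, 0], [-0.9, 0, 0, 0, 0, 0], [-0.9, 0, 0, 0, 0, 0], [-0.9, 0, 0, 0, 0, 0], [-0.9, 0, 0, 0, 0, 0], [0, 0, 0, 0, 0, 0], [0, 0, 0, 0, 0, 0]])

```text
time_s: 66.15
tool_pos: [424.8, 154.8, 191.1]
tool_rot: [0.675, 0.738, 0.0, -0.0]
ft_force: [-0.8, 0.4, 0.4]
opening: 72.7
gripper_force: 0.0
```

Run:
```python
from jars import *
st(); lids(75)
im=viewer.read_camera("top"); cv2.imwrite("pics/end.png",cv2.convertScaleAbs(im[:,:,::-1],alpha=1.5))
```

```text
t 66.15 pos [424.8 154.8 191.1] yawx 95.08 z [ 0.  0. -1.] F [-0.8  0.4  0.4] op 72.7 gf 0.0
(409, 335) r 14.2 rgb [ 72. 108.  78.] w [ 297.1 -256.2]
(132, 201) r 13.0 rgb [82. 83. 80.] w [593.6 341.2]
(472, 348) r 13.5 rgb [ 39.  62. 119.] w [ 268.3 -386. ]
(166, 131) r 14.8 rgb [85. 88. 87.] w [752.2 271.5]
(178, 143) r 12.8 rgb [114. 119. 117.] w [723.9 243.8]
(514, 337) r 14.3 rgb [53. 98. 60.] w [ 291.4 -475.5]
(510, 266) r 13.0 rgb [104.  69.  54.] w [ 441.1 -475.9]
```

View pics/end.png

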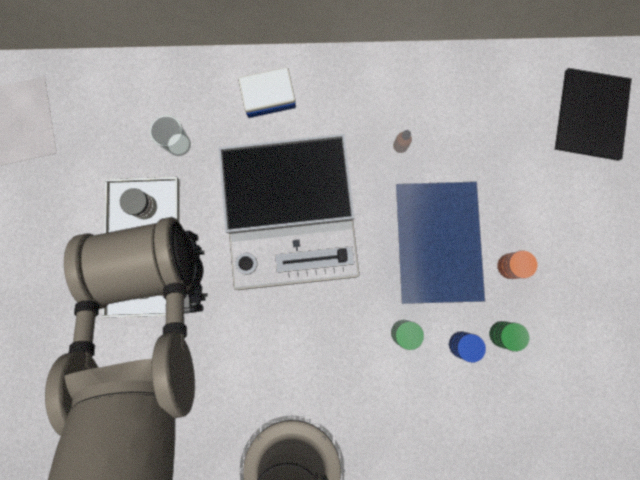

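The mat and platform are clear and the slider is at its right end (343,255), but the arm hides part of the tray. I'll move it aside and check.

Emit:
arm_command(increments=[[-0.9, 0, 0, 0, 0, 0], [-0.9, 0, 0, 0, 0, 0], [-0.9, 0, 0, 0, 0, 0], [-0.9, 0, 0, 0, 0, 0], [-0.9, 0, 0, 0, 0, 0], [-0.9, 0, 0, 0, 0, 0], [-0.9, 0, 0, 0, 0, 0], [-0.9, 0, 0, 0, 0, 0], [0, 0, 0, 0, 0, 0], [0, 0, 0, 0, 0, 0], [0, 0, 0, 0, 0, 0], [0, 0, 0, 0, 0, 0]])

```text
time_s: 67.25
tool_pos: [441.0, -22.6, 191.0]
tool_rot: [0.674, 0.739, -0.0, -0.0]
ft_force: [-0.2, 0.0, -0.3]
opening: 72.4
gripper_force: 0.0
```

Run:
```python
from jars import *
st(); lids(75)
im=viewer.read_camera("top"); cv2.imwrite("pics/end2.png",cv2.convertScaleAbs(im[:,:,::-1],alpha=1.5))
```

```text
t 67.25 pos [441.  -22.6 191. ] yawx 95.3 z [-0.  0. -1.] F [-0.2  0.  -0.3] op 72.4 gf 0.0
(132, 286) r 13.7 rgb [85. 85. 83.] w [408.6 335.5]
(165, 130) r 13.9 rgb [85. 86. 86.] w [753.7 273. ]
(132, 242) r 13.1 rgb [83. 84. 81.] w [502.7 338.8]
(133, 200) r 12.8 rgb [81. 82. 79.] w [595.1 339.8]
(502, 334) r 13.5 rgb [40. 77. 46.] w [ 298.5 -451.6]
(404, 332) r 13.3 rgb [ 70. 108.  76.] w [ 303.5 -245.2]
(462, 344) r 13.7 rgb [ 40.  62. 118.] w [ 278.1 -366.3]
(510, 266) r 13.2 rgb [111.  74.  56.] w [ 441.1 -476.6]
```

View pics/end2.png

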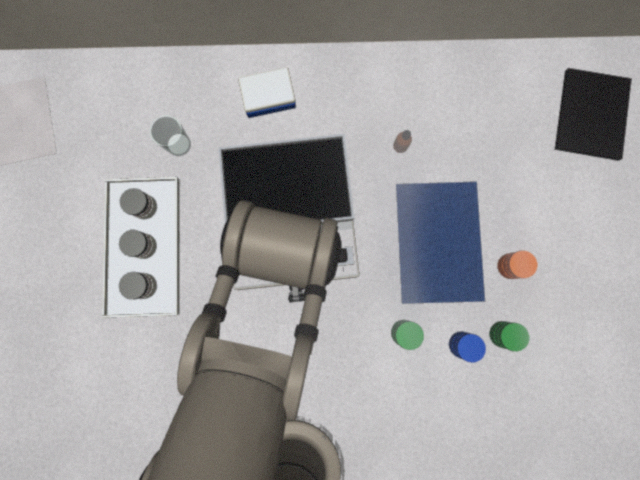

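The three jars stand upright in the tray at (133,201), (132,243) and (132,286). The look-alikes, beaker and dropper are where they started.

```bash
python3 -c "
from cell import robot
print(robot.hand_in())"
```

```text
the job is handed in; nothing more can be done
None
```

The job is done and handed in at about 67 s: the three jars present went mat to platform to white tray, upright, with the speed set within about 0.6 mm of the pointer, the start button bottomed and released, and the speed returned to zero; the final image shows the other things on the bench unmoved.

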